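# Lay out the sensor rework mat

## Robot

A 6-joint arm with a two-finger parallel gripper is mounted at the origin on the work surface; the furniture and walls round the work are solid. World frame = base frame: x ahead of the robot, y to its left, z up, the work surface at z = 0. Lengths are in m, angles in rad, forces in N, time in s.
With the tool pointing down it reaches from about 0.25 to 0.8 m from the base axis. Payload 3.9 kg.
Tool frame: the origin (TCP) lies at the very end of the fingers, on their centre line; the grasp point (between the pads) lies 19 mm behind it; x points along the fingers, y is the direction in which the jaws open and shut, and the axes are right-handed (so a half turn about x gives the same grasp; the last joint's range is limited). The gripper opens to 85 mm and grips with 20 to 120 N. Pads are 22 mm wide; open, the fingers measure 114 mm over their backs; the gripper's body (76 mm by 85 mm) begins 54 mm behind the grasp point. The pads swing forward as they close: fully open they stand 13 mm farther back than shut.
Start: joints at [-1.195, 0.26, -0.138, 1.173, 0, 1.571], TCP at [0.193, -0.488, 0.208] pointing down, gripper open.
Joint ranges: [-2.78, 2.78], [-0.83, 1.72], [-1.28, 1.37], [-1.9, 2.12], [-1.57, 1.48], [-3.14, 3.14]. Speed limits (rad/s): [2.57, 2.57, 3.14, 3.14, 3.14, 3.14].

## Interface

Orientations are given as [roll, pitch, yaw] about the fixed x, y, z axes, in that order (R = Rz(yaw) Ry(pitch) Rx(roll)).
In Python, from station import robot, vision, spotter gives the robot as it stands. The module is installed in compiled form; this text tells all that it offers.
- The arm moves only by the tool play_rows, never from a script. Its arguments are lists of equal length, an entry for each row: "twist": the turn, a rotation vector about the world's x, y, z in units of 5 degrees (1.0 is 5 degrees), a list of three; "delta_pos": the shift along the world's x, y, z in cm, a list of three; "jaw": the closure, from 0 (fully open) to 1 (shut). In form: {"twist": [[wx, wy, wz], ...], "delta_pos": [[tx, ty, tz], ...], "jaw": [jaw, ...]}. A call has 1 to 8 rows; each row shifts and turns the commanded pose from where the row before left it; what a row does not reach is not made up. A row lasts 1/8 s, in which the tool goes at most 62.5 mm and 10.7 degrees, less where a joint would pass 70% of its speed; a pose out of reach is approached as far as the arm can. A call is refused whole if a number of a shift passes 6.25 or a number of a turn 1, either way. A call with a gripper value outside its range is refused whole. The fingers move at their own pace and stop on an object; "newtons" is the grip in N (left out, the last holds). Time passes only in rows, so rows that do not move let the fingers close. It gives the time, the measured TCP pose, the force and the opening at its end, in the units of the state.
- robot.observe(): the state, without advancing time (a new reading comes with each control period).
- vision.read_camera(name): name is "scene" or "top" or "wrist"; returns a dict with "pixels" (400x640x3 uint8, red, green, blue), "fx", "fy", "cx", "cy" (pixels), "R" (3x3) and "t" (3): a world point X has camera coordinates R X + t; the wrist camera has in their place "hand_eye" (4x4, takes a point from camera to tool coordinates, whose origin is the TCP and whose axes are the tool frame's). Camera axes: x right, y down, z forward; pixel columns grow to the right and rows downward; lengths in m; the calibration is good to about 2 mm. A picture is of the moment at which its call begins: read the wrist's pose just before it. There is no depth.
- robot.hand_in(): hands the job in, once; it reports no verdict.
Trained networks look in the newest picture that a camera, given by its name, has taken for a name from the list of things; names that differ only in an ending like _2 or _b are one class to them, and where a whole thing is asked for, a point or a joint stands for the part that bears it (a point fixed in the world has none). Each returns a list of dicts, best first, with "conf" (0 to 1); they miss things now and then, are a little off and sometimes report something else, mostly with a low value. They report only what shows in the picture. A call takes as long as a camera call. They do not tell look-alikes from the thing itself.
- spotter.regions_of(camera, query): "mask" (400x640 bool, what is visible of it).
- spotter.tip_of(camera, query): "point" ([x, y, z] in m, in world coordinates, good to about 4 mm: a listed point, or the origin of a listed thing).
The state is a dict: "clock": time; "q": joint angles; "joint_velocities": joint speeds; "tau": joint torques, N m; "ee_pos": TCP position; "tcp_rot": TCP orientation; "wrist_force": force on the tool from outside, world axes, zero at the start; "wrist_torque": the same for the moment, N m; "grip_width": finger opening in m.
Only numpy, scipy, OpenCV 4.12 (cv2) and the standard library are available. Lean on these libraries where they do the work, as an engineer would, in place of code of your own. Each camera call takes 0.05 s, during which the arm holds its last target.

## Task

Lay out the blue rework mat for the next job: stand the small steel block (spot up) in the middle of the marked square between the white solder reel and the yellow tape roll, and set the round sensor that lies loose beside the mat flat and centred on top of the block, pins up. Stand the dark jar in the middle of the marked square directly behind the solder reel (on the side away from the robot), and the tip cleaner in the middle of the square directly behind the tape roll. The reel, the tape roll and the swab cup stay where they are.

Things in the scene. Friction and masses are not known exactly. Their poses are not given: they have to be found in the camera images.
- mat: Blue bench mat, 215 (x) x 310 (y) x 2 mm, fixed to the bench; origin at the centre of its underside. x points away from the robot, y to the left along the mat, z up; it may be turned by up to about 0.25 rad. White lines mark six squares of 82 mm: two rows of three, centres at x = -47.5 mm (front row) and +47.5 mm (back row), y = +95, 0 and -95 mm in the mat's frame. The mat's top is 2 mm above the bench.
- reel: White solder reel, upright cylinder with a green core, diameter 52, height 40 mm, loose, 0.35 kg. Stands from the start at the left or the right end of the mat's front row. Origin at the centre of its underside, z up. Not to be moved.
- tape: Yellow tape roll lying flat, diameter 60, height 12 mm, loose. Stands from the start at the other end of the mat's front row. Origin at the centre of its underside, z up. Not to be moved.
- block: Plain steel block, 30 (x) x 45 (y) x 31 mm high, with a small dark spot on its flat top, loose, about 0.3 kg. Origin at the centre of its underside, z up. At the start on the bench beside the mat, at any yaw.
- sensor: Round silver sensor body with small brass-coloured pins on top, flange diameter 38, height 13 mm, loose, about 0.03 kg. Origin at the centre of its underside, z up. Lies on the bench beside the mat; grasp it across the flange with the fingertips just above the bench.
- jar: Dark jar with a lid, upright, diameter 44 (lid 48, from 56 mm up), height 70 mm, loose, about 0.12 kg. Origin at the centre of its underside, z up. Stands on the bench beside the mat; best grasped by the lid.
- cleaner: Tip cleaner: round black cup filled with golden brass wool, diameter 58, cup wall up to 31 mm, wool up to 45 mm high, loose, about 0.12 kg. Origin at the centre of its underside, z up. Stands on the bench beside the mat; grasp the cup across its diameter.
- cup: Bystander: pale cup with white-tipped swabs standing in it, 43 mm wide, 92 mm high with the swabs, loose. Origin within 2 mm of the centre of its underside, z up. Stands on the bench among the things to be moved. Not to be moved.
Not all that is in view belongs to the job. What is shaped like the cleaner but turquoise is not meant.

How it is judged:
By the outcome, as a careful person would: the job done as asked, in the order asked, and still so for the second after the job is handed in, with the robot touching nothing.
It also fails if it takes over 118 s, if anything falls off the work surface, if the arm or the gripper's body presses on something with over 40 N, if the wrist force passes 120 N, or if a joint passes its speed limit or range.

## Working session

There is one attempt and no reset: what is moved stays moved. The work goes in short steps, Python scripts to look and compute and a tool call to move; the robot and the scene stay as the last step left them, time stands still between calls to the robot, and variables do not carry over. Pictures are saved under pics/ and viewed, and the job is handed in when it is done.

Besides the shell and the picture viewer there is one more tool, called as a command line: name --argument value ..., lists and objects as JSON in quotes. play_rows: Moves the arm, as the interface text tells. Its arguments: {"type":"object","properties":{"twist":{"type":"array"},"delta_pos":{"type":"array"},"jaw":{"type":"array"},"newtons":{"type":"number"}},"required":["twist","delta_pos","jaw"]}

```bash
mkdir -p pics; ls
python3 - <<'E'
from station import robot, vision, spotter
import cv2,numpy as np
o=robot.observe();print({k:np.round(v,3).tolist() for k,v in o.items()})
for n in("scene","top","wrist"):
    c=vision.read_camera(n);cv2.imwrite(f"pics/{n}0.png",c["pixels"][:,:,::-1]);print(n,{k:np.round(v,4).tolist() for k,v in c.items() if k!="pixels"})
    for q in "mat reel tape block sensor jar cleaner cup".split():
        print(q,[(round(float(d["conf"]),2),np.round(d["point"],4).tolist()) for d in spotter.tip_of(n,q)])
print(robot.observe()["clock"])
E
```

```text
pics
{'clock': 0.0, 'q': [-1.195, 0.261, -0.139, 1.173, -0.0, 1.571], 'joint_velocities': [-0.0, 0.0, 0.001, -0.001, -0.001, 0.0], 'tau': [-0.001, -40.568, 25.392, 0.019, -0.0, -0.0], 'ee_pos': [0.192, -0.488, 0.207], 'tcp_rot': [-1.553, 1.569, 1.964], 'wrist_force': [0.519, 0.359, 0.121], 'wrist_torque': [0.039, -0.018, -0.003], 'grip_width': 0.085}
scene {'fx': 463.588, 'fy': 463.588, 'cx': 315.8137, 'cy': 198.0934, 'R': [[0.598, -0.8015, -0.0023], [-0.5228, -0.3879, -0.7591], [0.6076, 0.4551, -0.651]], 't': [-0.2448, 0.2589, 1.3589]}
mat [(0.88, [0.5233, -0.0021, -0.0038])]
reel [(0.63, [0.4832, -0.1017, 0.0013])]
tape [(0.53, [0.4586, 0.0862, 0.0048])]
block [(0.4, [0.5538, -0.3204, 0.0012])]
sensor [(0.48, [0.6595, 0.2511, 0.0023])]
jar [(0.43, [0.5567, -0.3199, -0.0004])]
cleaner [(0.67, [0.5348, 0.2967, 0.0037]), (0.5, [0.3243, 0.1664, -0.0003]), (0.49, [0.173, 0.3343, -0.0014])]
cup [(0.74, [0.4815, -0.1008, 0.0012]), (0.5, [0.4608, -0.2699, 0.0021])]
top {'fx': 468.8683, 'fy': 468.8683, 'cx': 323.8966, 'cy': 203.3959, 'R': [[0.0145, -0.9998, -0.0124], [-0.9905, -0.0127, -0.1367], [0.1365, 0.0143, -0.9905]], 't': [0.0128, 0.3973, 1.1903]}
mat [(0.74, [0.666, 0.2512, -0.0007]), (0.67, [0.5175, -0.0041, 0.0006])]
reel [(0.62, [0.4828, -0.107, -0.0021])]
tape [(0.66, [0.4849, -0.107, -0.0003]), (0.58, [0.4601, 0.0858, -0.0029])]
block [(0.62, [0.4554, 0.2653, 0.0022])]
sensor [(0.47, [0.6668, 0.2482, -0.0017])]
jar [(0.63, [0.5623, -0.3194, 0.005])]
cleaner [(0.92, [0.3194, 0.1659, -0.0022]), (0.65, [0.1786, 0.3423, -0.0033]), (0.63, [0.5384, 0.2986, -0.0019])]
cup [(0.56, [0.458, -0.2647, 0.0031])]
wrist {'fx': 301.7426, 'fy': 301.7426, 'cx': 317.1166, 'cy': 204.4069, 'hand_eye': [[-0.0008, -0.3285, 0.9445, -0.1653], [1.0, -0.001, 0.0005, -0.0], [0.0008, 0.9445, 0.3285, -0.0854], [0.0, 0.0, 0.0, 1.0]]}
mat []
reel []
tape []
block []
sensor []
jar []
cleaner []
cup []
1.35
```

View pics/top0.png

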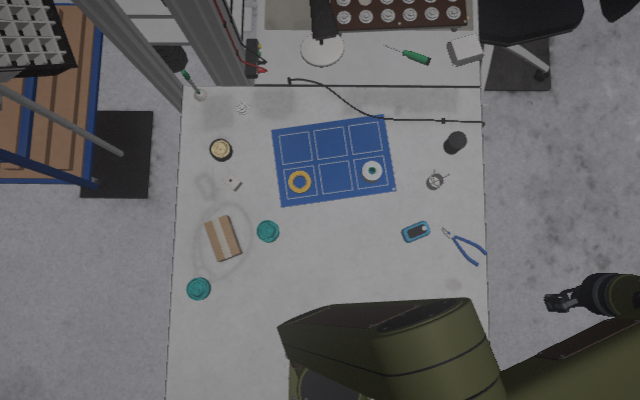

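View pics/scene0.png

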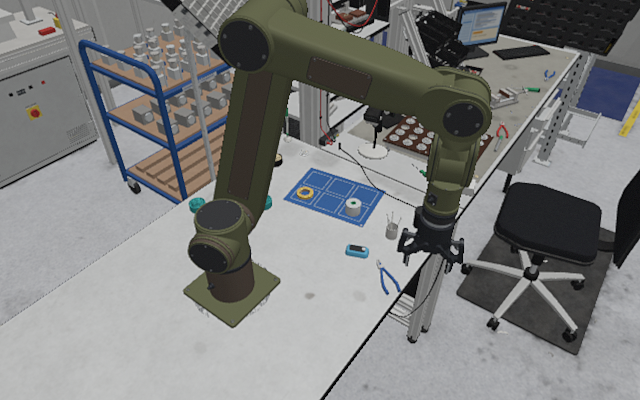

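View pics/wrist0.png

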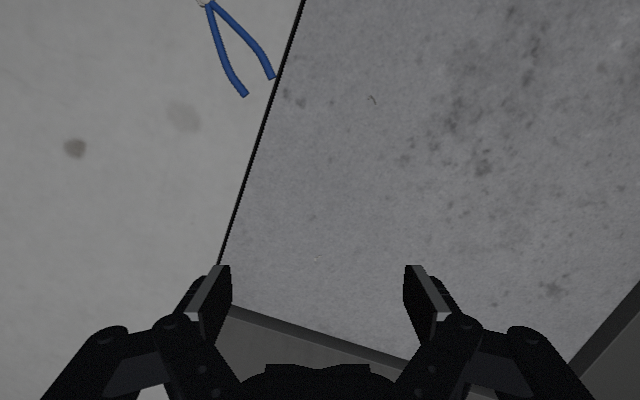

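Run:
```python
import cv2
t=cv2.imread("pics/top0.png")
cv2.imwrite("pics/t1.png",cv2.resize(t[80:220,180:280],None,fx=5.5,fy=4.2*1,interpolation=2) if 0 else cv2.resize(t[80:200,180:300],None,fx=5,fy=5,interpolation=2))
cv2.imwrite("pics/t2.png",cv2.resize(t[100:220,260:420],None,fx=5,fy=5,interpolation=2))
```

```text
(no output)
```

View pics/t1.png

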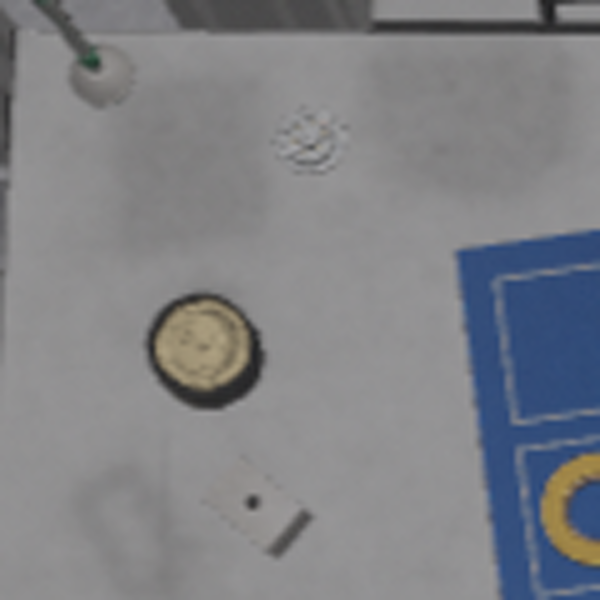

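View pics/t2.png

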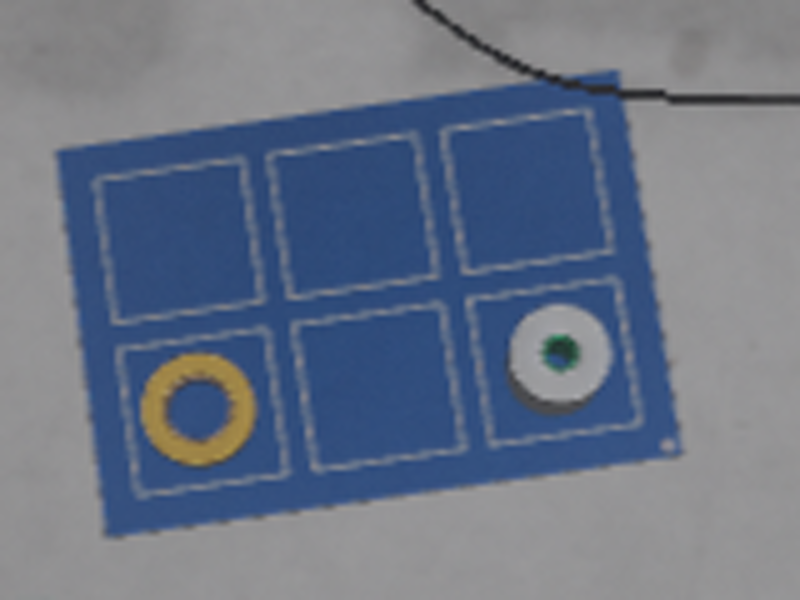

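```bash
cat > h.py <<'E'
from station import robot, vision, spotter
import cv2,numpy as np
from scipy.spatial.transform import Rotation as Ro
def pose():
    o=robot.observe(); T=np.eye(4); T[:3,:3]=Ro.from_euler('xyz',o['tcp_rot']).as_matrix(); T[:3,3]=o['ee_pos']; return o,T
def cam(n,fn=None):
    o,T=pose(); c=vision.read_camera(n)
    if n=='wrist':
        W=T@c['hand_eye']; c['R']=W[:3,:3].T; c['t']=-W[:3,:3].T@W[:3,3]
    if fn:
        cv2.imwrite(f'pics/{fn}.png',c['pixels'][:,:,::-1]); np.savez(f'pics/{fn}.npz',**{k:v for k,v in c.items()})
    return c
def load(fn): return dict(np.load(f'pics/{fn}.npz'))
def ray(c,u,v):
    d=np.array([(u-c['cx'])/c['fx'],(v-c['cy'])/c['fy'],1.]); R=np.array(c['R']); C=-R.T@c['t']; return C,R.T@d
def atz(c,u,v,z):
    C,d=ray(c,u,v); return C+d*(z-C[2])/d[2]
def tri(*obs):
    A=np.zeros((3,3));b=np.zeros(3);L=[]
    for c,u,v in obs:
        C,d=ray(c,u,v);d/=np.linalg.norm(d);P=np.eye(3)-np.outer(d,d);A+=P;b+=P@C;L.append((C,P))
    X=np.linalg.solve(A,b); return X,[round(float(np.linalg.norm(P@(X-C)))*1000,1) for C,P in L]
def proj(c,X):
    p=np.array(c['R'])@X+c['t']; return p[0]/p[2]*c['fx']+c['cx'],p[1]/p[2]*c['fy']+c['cy']
E
python3 - <<'E'
from h import *
o,T=pose();print(np.round(T,3))
c=cam('top','top1')
for u,v,z in [(230.5,180,.031),(242,108,.01),(220.5,148.5,.045),(455,140,.07),(272.1,129.9,.002),(383.8,114.2,.002),(395.8,191.3,.002),(281.2,207.1,.002),(299.8,181.8,.012),(372.3,171,.04),(200,95,0)]: print(u,v,np.round(atz(c,u,v,z),4))
E
```

```text
[[-0.     0.367 -0.93   0.193]
 [-0.    -0.93  -0.367 -0.488]
 [-1.     0.     0.     0.208]
 [ 0.     0.     0.     1.   ]]
230.5 180 [0.4551 0.2632 0.031 ]
242 108 [0.6582 0.2448 0.01  ]
220.5 148.5 [0.5357 0.2898 0.045 ]
455 140 [ 0.5582 -0.3135  0.07  ]
272.1 129.9 [0.6001 0.1621 0.002 ]
383.8 114.2 [ 0.6474 -0.1407  0.002 ]
395.8 191.3 [ 0.4354 -0.1719  0.002 ]
281.2 207.1 [0.3892 0.1317 0.002 ]
299.8 181.8 [0.4561 0.0831 0.012 ]
372.3 171 [ 0.4816 -0.1061  0.04  ]
200 95 [0.6976 0.3641 0.    ]
```

play_rows --twist '[[0,0,1],[0,0,1],[0,0,1],[0,0,1],[0,0,1],[0,0,1]]' --delta_pos '[[2,2,5],[2,5,3],[3,5,0],[3,5,0],[2,5,0],[2,5,0]]' --jaw '[0,0,0,0,0,0]'

```text
clock: 2.15
ee_pos: [0.3333, -0.2168, 0.288]
tcp_rot: [1.899, 1.57, -0.341]
wrist_force: [0.6, 0.5, 0.1]
grip_width: 0.0855
```

Run:
```python
from h import *
o,T=pose();print(np.round(T,3),np.round(o['q'],3))
```

```text
[[ 0.001  0.785 -0.62   0.333]
 [-0.    -0.62  -0.785 -0.217]
 [-1.     0.001 -0.     0.288]
 [ 0.     0.     0.     1.   ]] [-0.577  0.014 -0.225  1.331  0.     1.663]
```

play_rows --twist '[[0,0,0],[0,0,0],[0,0,0],[0,0,0],[0,0,0],[0,0,0],[0,0,0],[0,0,0]]' --delta_pos '[[1,6,0],[1,6,0],[2,6,0],[2,6,0],[2,6,0],[3,5,0],[3,5,0],[0,0,0]]' --jaw '[0,0,0,0,0,0,0,0]'

```text
clock: 3.15
ee_pos: [0.4736, 0.1827, 0.2867]
tcp_rot: [-2.029, 1.57, 2.016]
wrist_force: [0.0, -1.2, 0.4]
grip_width: 0.0855
```

Run:
```python
from h import *
o,T=pose();print(np.round(T,3),np.round(o['q'],3))
cam('wrist','w1')
```

```text
[[-0.     0.786 -0.619  0.474]
 [ 0.    -0.619 -0.786  0.183]
 [-1.    -0.    -0.     0.287]
 [ 0.     0.     0.     1.   ]] [ 3.680e-01  2.090e-01 -2.000e-03  1.360e+00  1.000e-03  2.606e+00]
```

View pics/w1.png

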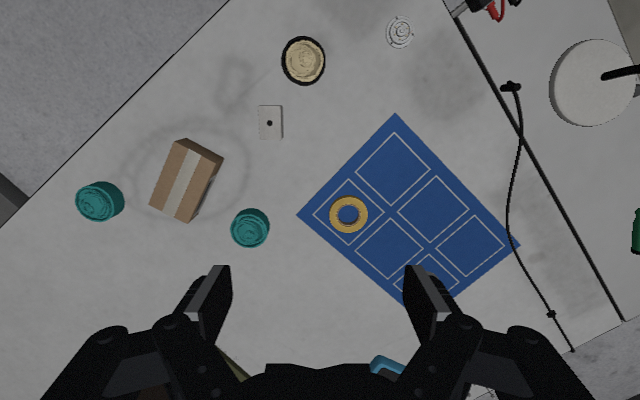

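Run:
```python
from h import *
i=cv2.imread("pics/w1.png")
a=cv2.resize(i[90:150,240:300],None,fx=8,fy=8,interpolation=2)
b=cv2.resize(i[5:95,270:420],None,fx=5,fy=5,interpolation=2)
cv2.imwrite("pics/a.png",a);cv2.imwrite("pics/b.png",b)
w=load('w1')
for n,u,v,z in [('blockspot',269.7,123,.031),('cl',304,60,.038),('sens',400,32.5,.012),('tape',348.5,214,.012),('matBL',297,214,.002),('matTL',396,113,.002),('matTR',520,243,.002)]: print(n,np.round(atz(w,u,v,z),4))
t=load('top1')
print(tri((w,269.7,123),(t,230.5,180)));print(tri((w,400,32.5),(t,242,108)))
```

```text
blockspot [0.4578 0.2655 0.031 ]
cl [0.5426 0.296  0.038 ]
sens [0.661  0.2472 0.012 ]
tape [0.4605 0.0864 0.012 ]
matBL [0.3944 0.1337 0.002 ]
matTL [0.6038 0.1653 0.002 ]
matTR [ 0.6512 -0.1342  0.002 ]
(array([0.45655987, 0.2654356 , 0.02242021]), [0.4, 0.4])
(array([ 0.66458225,  0.2474294 , -0.00435711]), [1.3, 1.3])
```

View pics/a.png

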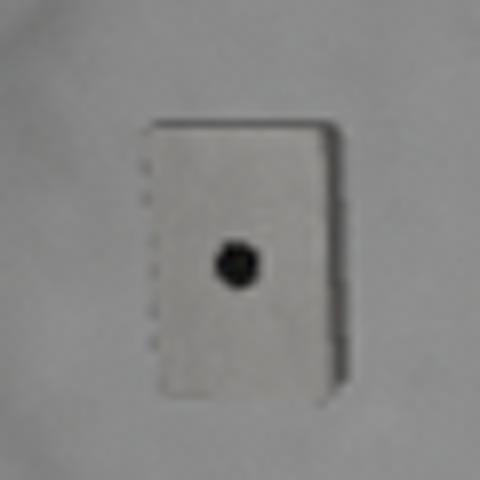

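View pics/b.png

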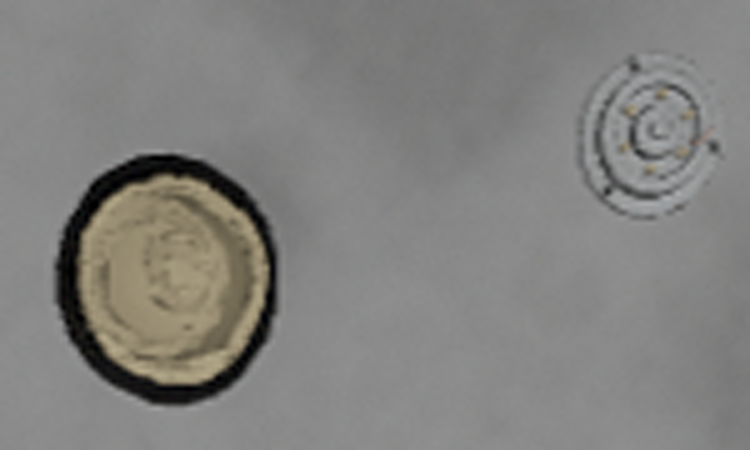

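play_rows --twist '[[0,0,0],[0,0,0],[0,0,0],[0,0,0]]' --delta_pos '[[-1,4,-4],[-0.6,4,-5],[0,0,-4.5],[0,0,0]]' --jaw '[0,0,0,0]'

```text
clock: 3.7
ee_pos: [0.4524, 0.2555, 0.1514]
tcp_rot: [-0.346, 1.562, -2.589]
wrist_force: [0.1, -0.4, 0.4]
grip_width: 0.0856
```

Run:
```python
from h import *
o,T=pose();print(np.round(T,3),np.round(o['q'],3))
w=cam('wrist','w2')
g=cv2.cvtColor(w['pixels'],cv2.COLOR_RGB2GRAY)
```

```text
[[-0.008  0.783 -0.623  0.452]
 [-0.005 -0.623 -0.783  0.256]
 [-1.    -0.003  0.008  0.151]
 [ 0.     0.     0.     1.   ]] [ 0.514  0.288 -0.25   1.041 -0.     2.757]
```

View pics/w2.png

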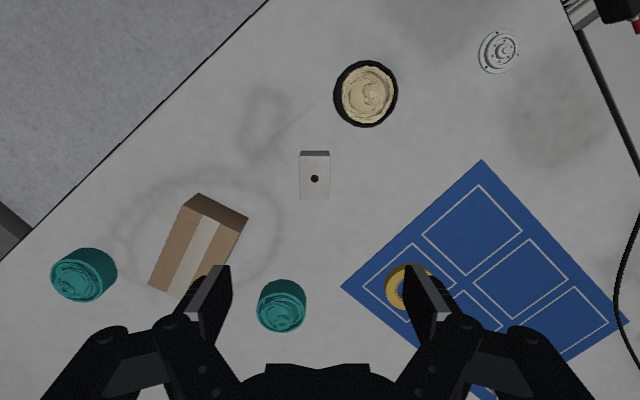

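Run:
```python
from h import *
o,T=pose();print(np.round(T[:3,3],4))
w=cam('wrist','w3');w1=load('w1');t=load('top1')
g=cv2.cvtColor(w['pixels'],cv2.COLOR_RGB2GRAY)
p=w['pixels'][130:215,280:350];cv2.imwrite("pics/c.png",cv2.resize(p[:,:,::-1],None,fx=7,fy=7,interpolation=2))
m=(g<60).astype(np.uint8)[165:190,303:326];M=cv2.moments(m,True);s=(303+M['m10']/M['m00'],165+M['m01']/M['m00']);print(s,M['m00'])
print(tri((w,*s),(w1,269.7,123)),tri((w,*s),(w1,269.7,123),(t,230.5,180)),atz(w,*s,.031))
```

```text
[0.4546 0.2565 0.1539]
(312.7560975609756, 180.0) 41.0
(array([0.45673348, 0.26570252, 0.02534208]), [0.1, 0.1]) (array([0.45644803, 0.26532407, 0.02312675]), [0.2, 0.5, 0.4]) [0.45762469 0.26681737 0.031     ]
```

View pics/c.png

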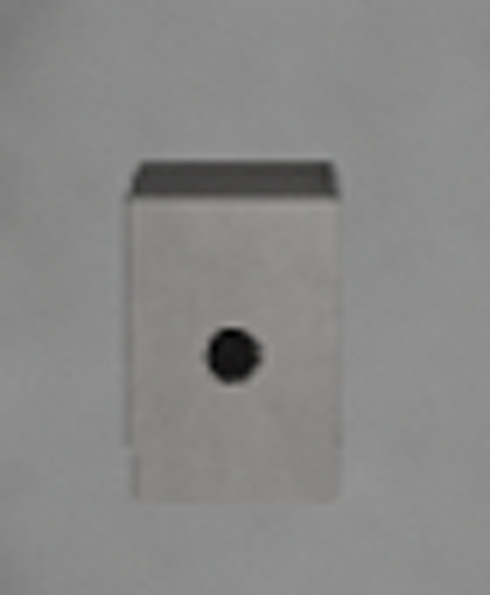

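play_rows --twist '[[0,0,0],[0,0,0],[0,0,0],[0,0,0]]' --delta_pos '[[0.2,0.9,-3],[0,0,-5],[0,0,-3],[0,0,0]]' --jaw '[0,0,0,0]'

```text
clock: 4.3
ee_pos: [0.4584, 0.2666, 0.0447]
tcp_rot: [-0.212, 1.57, -2.456]
wrist_force: [-0.4, -0.8, -0.1]
grip_width: 0.0856
```

Run:
```python
from h import *
o,T=pose();print(np.round(T,4))
w=cam('wrist','w4')
```

```text
[[-6.000e-04  7.821e-01 -6.232e-01  4.584e-01]
 [-5.000e-04 -6.232e-01 -7.821e-01  2.666e-01]
 [-1.000e+00 -2.000e-04  8.000e-04  4.470e-02]
 [ 0.000e+00  0.000e+00  0.000e+00  1.000e+00]]
```

View pics/w4.png

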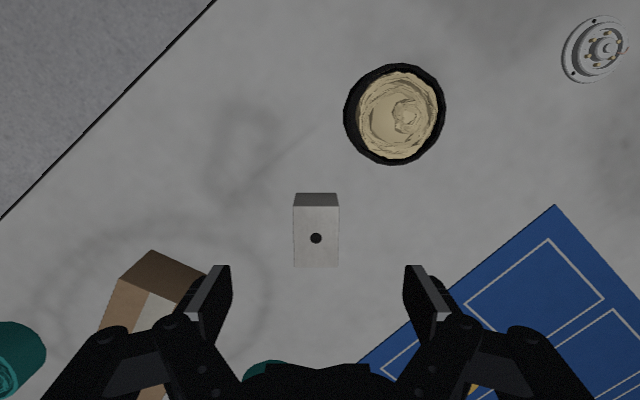

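Run:
```python
from h import *
w=load('w4')
for p in [(316,238),(292.5,206),(339,206),(339,268),(293,268)]: print(np.round(atz(w,*p,.031),4))
w1=load('w1');w3=load('w3')
print(tri((w,316,238),(w3,312.8,180),(w1,269.7,123)))
print(tri((w,600,47),(w3,500,53),(w1,400,32.5)))
```

```text
[0.4578 0.2665 0.031 ]
[0.4601 0.2931 0.031 ]
[0.483  0.2749 0.031 ]
[0.456  0.2393 0.031 ]
[0.4316 0.2588 0.031 ]
(array([0.45718524, 0.26581696, 0.02836537]), [0.3, 0.4, 0.3])
(array([0.66490239, 0.24816897, 0.00550613]), [1.0, 1.8, 2.1])
```

play_rows --twist '[[0,0,0],[0,0,0],[0,0,0],[0,0,0],[0,0,0],[0,0,0],[0,0,0],[0,0,0]]' --delta_pos '[[0,0,-3],[0,0,-0.9],[0,0,0],[0,0,0],[0,0,0],[0,0,0],[0,0,0],[0,0,0]]' --jaw '[0,0,0.3,0.6,1,1,1,1]' --newtons 50

```text
clock: 5.35
ee_pos: [0.4593, 0.2684, 0.0066]
tcp_rot: [2.932, 1.568, 0.69]
wrist_force: [-1.5, 0.6, 6.1]
grip_width: 0.0001
```

Run:
```python
from h import *
o,T=pose();print(np.round(T,4),o['grip_width'],o['wrist_force'])
w=cam('wrist','w5')
```

```text
[[ 2.300e-03  7.831e-01 -6.219e-01  4.593e-01]
 [ 1.900e-03 -6.219e-01 -7.831e-01  2.684e-01]
 [-1.000e+00  6.000e-04 -2.900e-03  6.600e-03]
 [ 0.000e+00  0.000e+00  0.000e+00  1.000e+00]] 0.00012661242353583334 [-1.54492088  0.63617284  6.07516503]
```

View pics/w5.png

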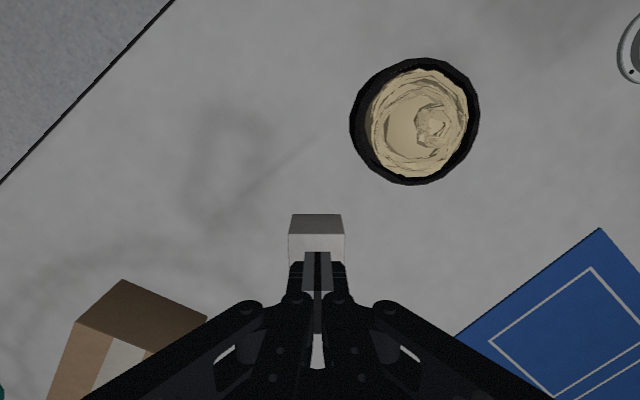

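Run:
```python
from h import *
w=load('w5')
for n in ('w4','w5'):
  w=load(n); print(n,[np.round(proj(w,np.array(p)),0) for p in [(.4577,.2665,.031),(.4601,.2931,.031),(.483,.2749,.031),(.456,.2393,.031)]])
  C=-w['R'].T@w['t'];print(C)
  print([np.round(atz(w,*p,.031),4) for p in ((288,234),(345,234))])
i=cv2.imread('pics/w5.png')[200:300,260:380];cv2.imwrite('pics/d.png',cv2.resize(i,None,fx=6,fy=6,interpolation=2))
c=cam('top','top2');cv2.imwrite('pics/e.png',cv2.resize(c['pixels'][120:220,180:300,::-1],None,fx=6,fy=6,interpolation=2))
```

```text
w4 [array([316., 238.]), array([292., 206.]), array([339., 206.]), array([339., 268.])]
[0.51180435 0.33317953 0.21000108]
[array([0.4454, 0.2802, 0.031 ]), array([0.4743, 0.257 , 0.031 ])]
w5 [array([316., 272.]), array([288., 234.]), array([345., 234.]), array([344., 307.])]
[0.51212637 0.33467401 0.17214575]
[array([0.4603, 0.2932, 0.031 ]), array([0.4831, 0.275 , 0.031 ])]
```

View pics/d.png

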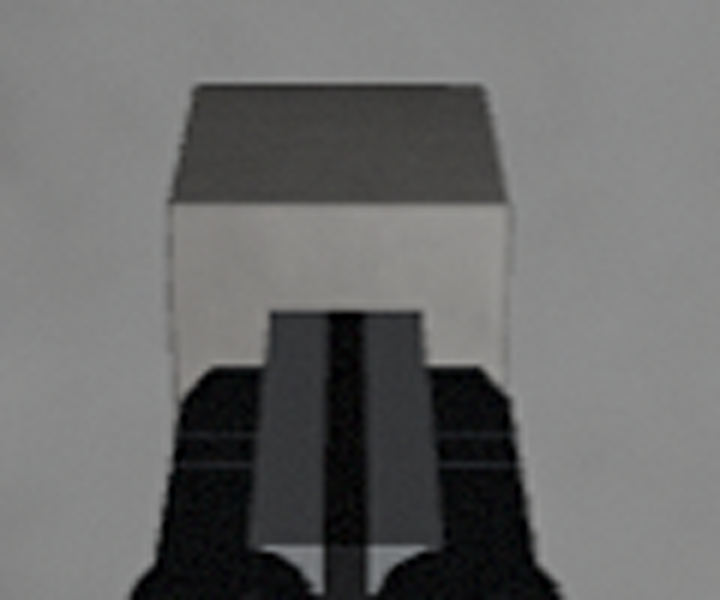

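View pics/e.png

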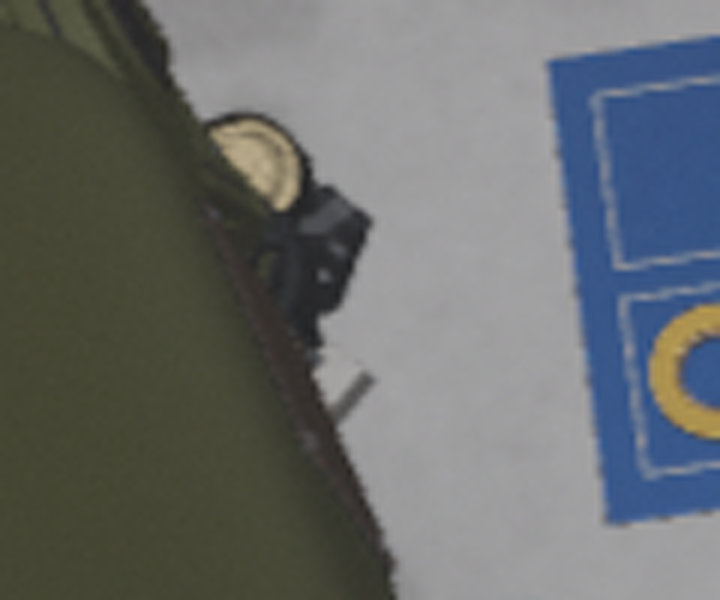

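play_rows --twist '[[0,0,0],[0,0,0],[0,0,0],[0,0,0],[0,0,0],[0,0,0]]' --delta_pos '[[0,0,1],[0,0,0],[0,0,0],[0,0,0],[0,0,0],[0,0,0]]' --jaw '[1,0.5,0.5,0.5,0.5,0.5]'

```text
clock: 6.2
ee_pos: [0.458, 0.2673, 0.015]
tcp_rot: [-0.311, 1.57, -2.553]
wrist_force: [0.4, 0.4, 0.4]
grip_width: 0.0428
```

Run:
```python
from h import *
o,T=pose();print(np.round(T,4),o['grip_width'],o['wrist_force'])
w=cam('wrist','w6');s=cam('scene');cv2.imwrite('pics/s6.png',cv2.resize(s['pixels'][100:260,200:360,::-1],None,fx=3.7,fy=3.7))
```

```text
[[-3.000e-04  7.829e-01 -6.221e-01  4.580e-01]
 [-2.000e-04 -6.221e-01 -7.829e-01  2.673e-01]
 [-1.000e+00 -1.000e-04  4.000e-04  1.500e-02]
 [ 0.000e+00  0.000e+00  0.000e+00  1.000e+00]] 0.0428483622755074 [0.42091895 0.37232642 0.38818117]
```

View pics/w6.png

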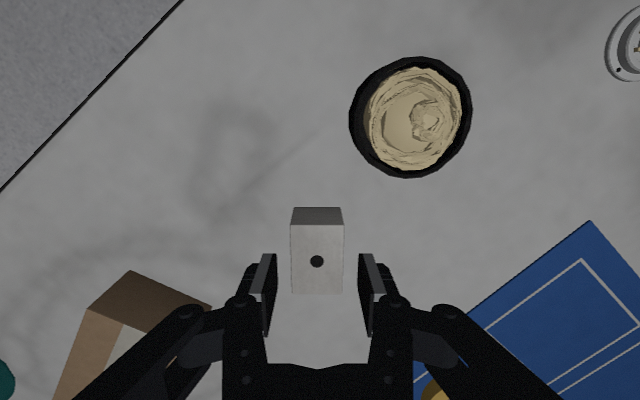

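View pics/s6.png

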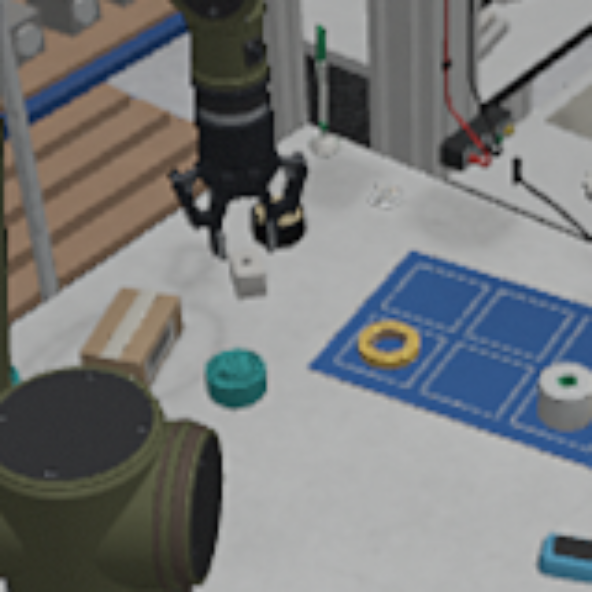

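play_rows --twist '[[0,0,0],[0,0,0],[0,0,0],[0,0,0]]' --delta_pos '[[0,0,-1],[0,0,-1],[0,0,-1],[0,0,0]]' --jaw '[0.5,0.5,0.5,0.5]'

```text
clock: 6.8
ee_pos: [0.457, 0.2668, -0.0161]
tcp_rot: [-0.372, 1.568, -2.614]
wrist_force: [-0.8, -0.2, 0.1]
grip_width: 0.043
```

Run:
```python
from h import *
w=cam('wrist','w7');s=cam('scene');cv2.imwrite('pics/s7.png',cv2.resize(s['pixels'][130:200,240:310,::-1],None,fx=8,fy=8))
cv2.imwrite('pics/w7c.png',cv2.resize(w['pixels'][190:400,180:460,::-1],None,fx=2.8,fy=2.8))
```

```text
(no output)
```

View pics/w7c.png

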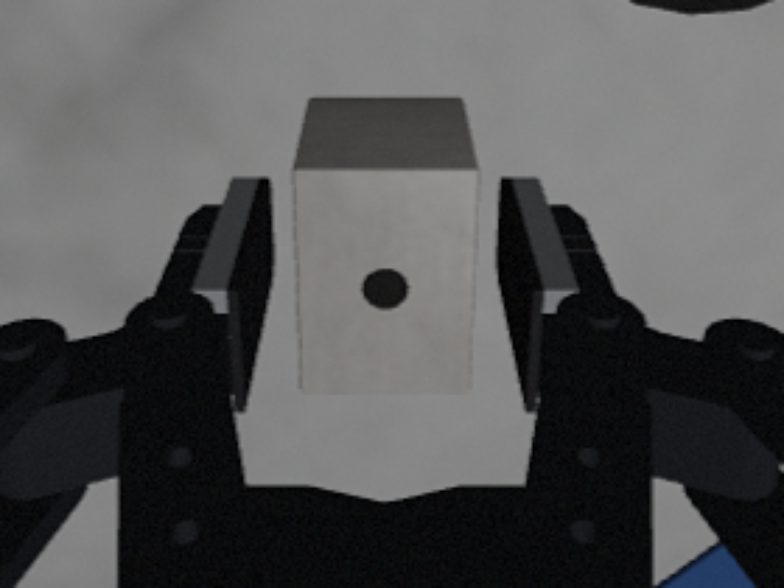

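View pics/s7.png

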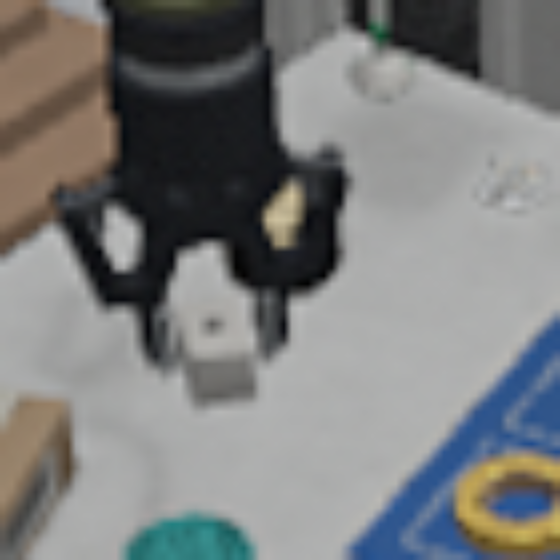

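play_rows --twist '[[0,0,0],[0,0,0],[0,0,0],[0,0,0],[0,0,0],[0,0,0]]' --delta_pos '[[0,0,0],[0,0,0],[0,0,0],[0,0,0],[0,0,2],[0,0,2]]' --jaw '[0.7,1,1,1,1,1]' --newtons 50

```text
clock: 7.65
ee_pos: [0.4571, 0.2666, 0.0248]
tcp_rot: [-0.247, 1.568, -2.489]
wrist_force: [0.1, -0.5, -2.2]
grip_width: 0.0291
```

play_rows --twist '[[0,0,1],[0,0,1],[0,0,1],[0,0,1],[0,0,1],[0,0,1],[0,0,1],[0,0,1]]' --delta_pos '[[0,0,4],[0.2,-2,3],[0.3,-4,3],[0.3,-4,2],[0.3,-4,0],[0.3,-4,0],[0.2,-4,0],[0.2,-3,0]]' --jaw '[1,1,1,1,1,1,1,1]'

```text
clock: 8.65
ee_pos: [0.4751, 0.0157, 0.1445]
tcp_rot: [-1.318, 1.569, -2.86]
wrist_force: [1.4, 0.4, -3.1]
grip_width: 0.0292
```

play_rows --twist '[[0,0,1],[0,0,0.5],[0,0,0]]' --delta_pos '[[0,-2.5,0],[0,0,0],[0,0,0]]' --jaw '[1,1,1]'

```text
clock: 9.02
ee_pos: [0.4753, -0.008, 0.1446]
tcp_rot: [-1.664, 1.569, -3.079]
wrist_force: [-0.6, 0.1, -3.5]
grip_width: 0.0297
```

Run:
```python
from h import *
o,T=pose();print(np.round(T,4),o['grip_width'],o['wrist_force'],np.round(o['q'],2))
w=cam('wrist','w8')
```

```text
[[-1.700e-03  9.878e-01  1.556e-01  4.753e-01]
 [-1.000e-04  1.556e-01 -9.878e-01 -8.000e-03]
 [-1.000e+00 -1.700e-03 -2.000e-04  1.446e-01]
 [ 0.000e+00  0.000e+00  0.000e+00  1.000e+00]] 0.029676382593652236 [-0.57583933  0.08351612 -3.54542984] [-0.02  0.22 -0.37  0.99 -0.    1.4 ]
```

View pics/w8.png

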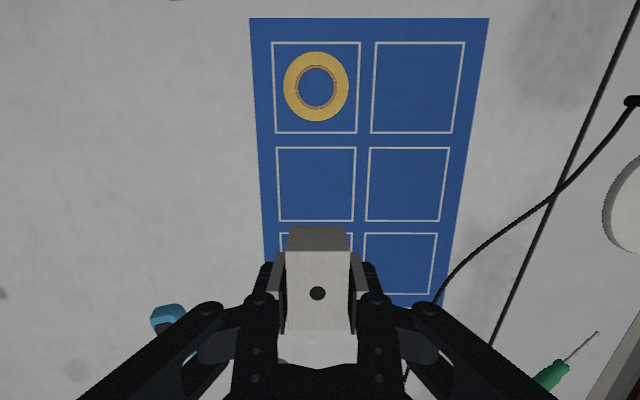

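```bash
cat > mat.py <<'E'
from h import *
from scipy.optimize import least_squares
w=load('w8')
P=[];U=[]
for (cx,cy),cs in {(-47.5,95):[(271.5,42),(361,41.5),(357.5,132.5),(275.5,132.5)],(47.5,95):[(376,41.5),(466,41.5),(451.5,132.5),(373.5,132.5)],(-47.5,0):[(276.5,147.5),(356,147),(352,221),(280,221.5)],(47.5,0):[(370,147.5),(450.5,148),(438.5,222),(366,220.5)]}.items():
  for (sx,sy),uv in zip([(-1,1),(1,1),(1,-1),(-1,-1)],cs): P.append((cx/1000,cy/1000,sx,sy));U.append(uv)
P=np.array(P);U=np.array(U)
def f(p):
    x,y,a,h=p[:4]; z=p[4] if len(p)>4 else .002
    l=P[:,:2]+P[:,2:]*h; c,s=np.cos(a),np.sin(a)
    X=np.c_[x+c*l[:,0]-s*l[:,1],y+s*l[:,0]+c*l[:,1],np.full(len(l),z)]
    return (np.array([proj(w,q) for q in X])-U).ravel()
for p0 in ([.52,0,.155,.04],[.52,0,.155,.04,.002]):
    r=least_squares(f,p0);print(np.round(r.x,4),np.abs(r.fun).max())
x,y,a=least_squares(f,[.52,0,.155,.04]).x[:3]
for n,(cx,cy) in dict(blk=(-.0475,0),jar=(.0475,-.095),cln=(.0475,.095),tape=(-.0475,.095),reel=(-.0475,-.095)).items():
    print(n,np.round([x+np.cos(a)*cx-np.sin(a)*cy,y+np.sin(a)*cx+np.cos(a)*cy],4))
E
python3 mat.py
```

```text
[ 0.5219 -0.002   0.1538  0.0404] 2.3152360633048943
[ 0.5216 -0.0019  0.1538  0.0401  0.0036] 2.0479553550941887
blk [ 0.4749 -0.0093]
jar [ 0.5834 -0.0886]
cln [0.5543 0.0992]
tape [0.4604 0.0846]
reel [ 0.4895 -0.1031]
```

Run:
```python
from h import *
w=load('w8')
for p in [(317.5,293),(285.5,250.5),(350,250.5),(349,331),(286,331)]: print(np.round(atz(w,*p,.1446+.0471),4))
```

```text
[ 0.476  -0.0076  0.1917]
[0.4587 0.012  0.1917]
[0.4866 0.0164 0.1917]
[ 0.4945 -0.0267  0.1917]
[ 0.4642 -0.0315  0.1917]
```

play_rows --twist '[[0,0,0],[0,0,0],[0,0,0],[0,0,0],[0,0,0],[0,0,0]]' --delta_pos '[[-0.1,-0.2,-4],[0,0,-4],[0,0,-4],[0,0,-2.5],[0,0,0],[0,0,0]]' --jaw '[1,1,1,1,1,1]'

```text
clock: 9.82
ee_pos: [0.4759, -0.0094, 0.0009]
tcp_rot: [1.351, 1.57, -0.062]
wrist_force: [1.1, 0.3, -3.1]
grip_width: 0.0288
```

Run:
```python
from h import *
o,T=pose();print(np.round(T,4),o['grip_width'],o['wrist_force'],np.round(o['q'],2))
```

```text
[[ 1.000e-03  9.876e-01  1.572e-01  4.759e-01]
 [-1.000e-04  1.572e-01 -9.876e-01 -9.400e-03]
 [-1.000e+00  1.000e-03  2.000e-04  9.000e-04]
 [ 0.000e+00  0.000e+00  0.000e+00  1.000e+00]] 0.02879906908688003 [ 1.12625915  0.32784764 -3.09989378] [-0.02  0.37 -0.59  0.61 -0.    1.39]
```

play_rows --twist '[[0,0,0],[0,0,0],[0,0,0]]' --delta_pos '[[-0.1,0,-1.1],[0,0,-0.3],[0,0,0]]' --jaw '[1,1,1]'

```text
clock: 10.2
ee_pos: [0.4747, -0.0096, -0.0124]
tcp_rot: [1.478, 1.569, 0.065]
wrist_force: [-2.2, 0.2, 9.1]
grip_width: 0.0292
```

play_rows --twist '[[0,0,0],[0,0,0],[0,0,0],[0,0,0],[0,0,0],[0,0,0],[0,0,0],[0,0,0]]' --delta_pos '[[0,0,0],[0,0,0],[0,0,0],[0,0,2],[0,0,5],[0,0,5],[0,3,5],[0,0,0]]' --jaw '[0.5,0.4,0.4,0.4,0.3,0,0,0]'

```text
clock: 11.2
ee_pos: [0.4776, 0.0217, 0.1602]
tcp_rot: [1.502, 1.562, 0.091]
wrist_force: [0.3, -0.3, -0.4]
grip_width: 0.0856
```

Run:
```python
from h import *
o,T=pose();print(np.round(T,4),o['grip_width'],o['wrist_force'],np.round(o['q'],2))
w=cam('wrist','w9')
```

```text
[[ 8.800e-03  9.872e-01  1.590e-01  4.776e-01]
 [ 8.000e-04  1.590e-01 -9.873e-01  2.170e-02]
 [-1.000e+00  8.800e-03  6.000e-04  1.602e-01]
 [ 0.000e+00  0.000e+00  0.000e+00  1.000e+00]] 0.08559875547652848 [ 0.25995864 -0.28608214 -0.4060773 ] [ 0.05  0.2  -0.35  1.01  0.    1.46]
```

View pics/w9.png

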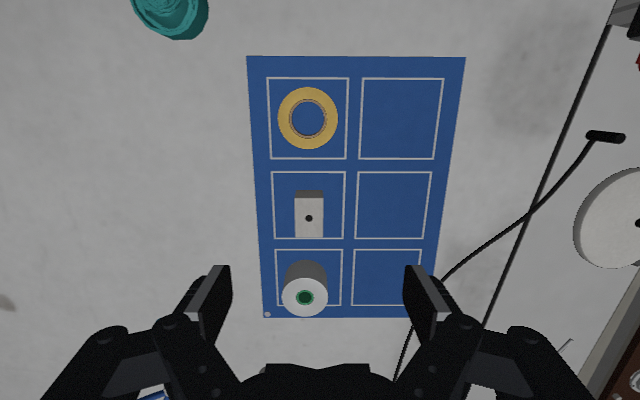

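Run:
```python
from h import *
o,T=pose();print(np.round(T[:3,3],4),T[:3,0])
w=cam('wrist','w10')
cv2.imwrite('pics/f.png',cv2.resize(w['pixels'][150:250,250:370,::-1],None,fx=6,fy=6,interpolation=2))
```

```text
[0.4758 0.021  0.1579] [ 4.43225628e-03  3.59063712e-05 -9.99990177e-01]
```

View pics/f.png

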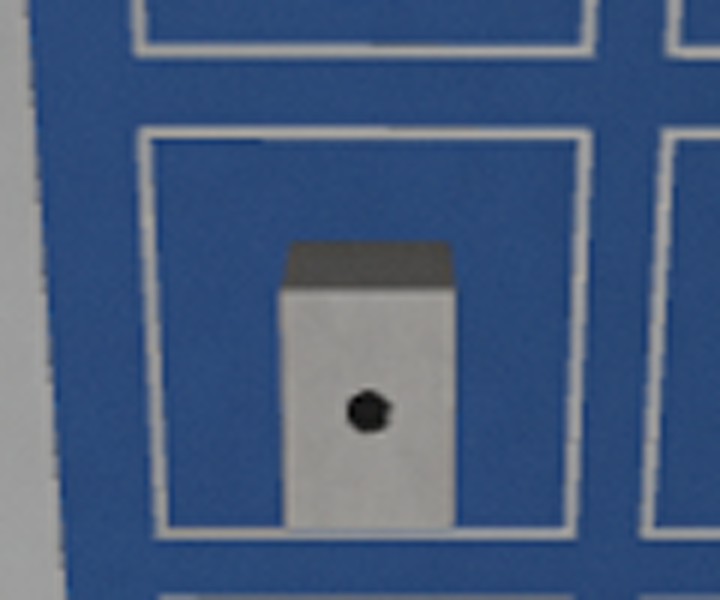

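Run:
```python
from h import *
w=load('w10')
q=lambda x,y,z:atz(w,250+x/6,150+y/6,z)
sq=[q(138,128,.002),q(592,128,.002),q(577,540,.002),q(155,540,.002)]
bl=[q(279,290,.033),q(456,290,.033),q(455,530,.033),q(286,530,.033)]
print(np.mean(sq,0),np.mean(bl,0),q(368,411,.033)); print(np.linalg.norm(sq[0]-sq[1]),np.linalg.norm(sq[1]-sq[2]))
d=bl[0]-bl[3];print(np.arctan2(d[1],d[0])-np.pi/2);d=bl[1]-bl[0];print(np.arctan2(d[1],d[0]))
```

```text
[ 0.47479875 -0.00986847  0.002     ] [ 0.47610969 -0.01150269  0.033     ] [ 0.47587844 -0.01119577  0.033     ]
0.08214515206121582 0.08241297046691184
0.1634608500124568
0.15681236397328494
```

play_rows --twist '[[0,0,0],[0,0,0],[0,0,0],[0,0,0],[0,0,0],[0,0,0],[0,0,0]]' --delta_pos '[[2,4,0],[3,4,0],[3,4,0],[3,4,0],[3,4,0],[2,3,0],[0,0,0]]' --jaw '[0,0,0,0,0,0,0]'

```text
clock: 12.18
ee_pos: [0.6341, 0.2514, 0.1524]
tcp_rot: [-1.352, 1.567, -2.764]
wrist_force: [-0.4, 1.0, 0.0]
grip_width: 0.0855
```

Run:
```python
from h import *
vision.read_camera('wrist')
o,T=pose();print(np.round(T,4),o['grip_width'],o['wrist_force'],np.round(o['q'],2))
w=cam('wrist','w11')
print([(round(float(d["conf"]),2),np.round(d["point"],4).tolist()) for d in spotter.tip_of('wrist','sensor')])
```

```text
[[-0.0045  0.9875  0.1576  0.6332]
 [-0.0023  0.1576 -0.9875  0.25  ]
 [-1.     -0.0048  0.0015  0.1529]
 [ 0.      0.      0.      1.    ]] 0.08556948049200998 [-0.74933046 -0.41554864 -0.01028175] [ 0.38  0.56  0.19  1.21 -0.    1.79]
[(0.83, [0.6639, 0.2506, 0.0047])]
```

View pics/w11.png

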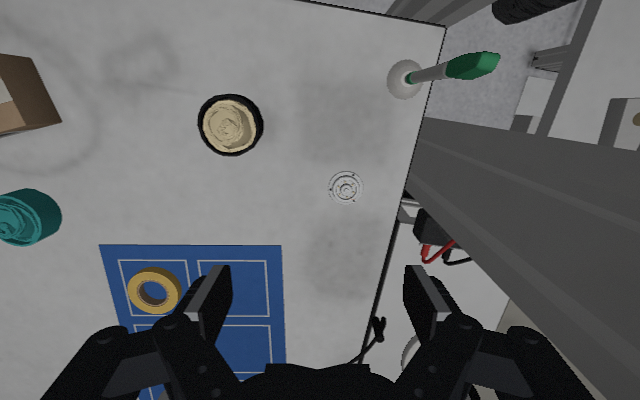

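Run:
```python
from h import *
w=load('w11')
for n,u,v,z in [('col1',423,118,0),('col2',405,195,0),('col2hi',470,235,.1),('edge',372,325,0),('edge2',442,30,0),('sens',346,187,.012),('sens0',346,187,.003)]: print(n,np.round(atz(w,u,v,z),4))
g=cv2.resize(w['pixels'][150:220,310:480,::-1],None,fx=4.7,fy=4.7,interpolation=2);cv2.imwrite('pics/g.png',g)
```

```text
col1 [0.7285 0.3327 0.    ]
col2 [0.7311 0.2503 0.    ]
col2hi [0.7557 0.2525 0.1   ]
edge [0.7334 0.0715 0.    ]
edge2 [0.7246 0.4117 0.    ]
sens [0.6635 0.2522 0.012 ]
sens0 [0.6647 0.2498 0.003 ]
```

View pics/g.png

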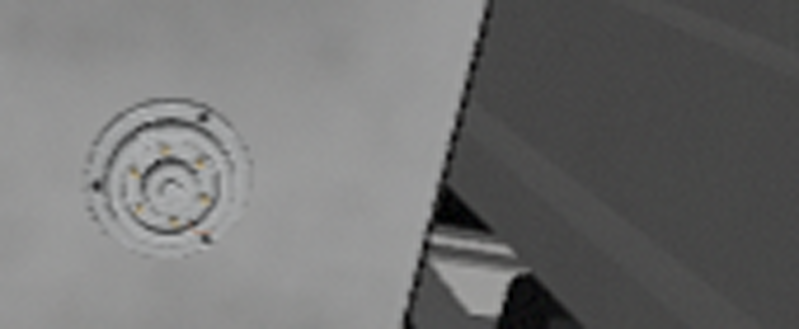

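play_rows --twist '[[0,0,1],[0,0,1],[0,0,1],[0,0,1],[0,0,1],[0,0,1],[0,0,1],[0,0,1]]' --delta_pos '[[0,0,0],[0,0,0],[0,0,0],[0,0,0],[0,0,0],[0,0,0],[1,0,-1],[1,0,-1]]' --jaw '[0.25,0.25,0.25,0.25,0.25,0.25,0.25,0.25]'

```text
clock: 13.32
ee_pos: [0.6535, 0.2486, 0.1362]
tcp_rot: [-1.719, 1.57, -2.433]
wrist_force: [-0.6, -0.1, -0.4]
grip_width: 0.0642
```

play_rows --twist '[[0,0,1],[0,0,1],[0,0,0],[0,0,0]]' --delta_pos '[[1,0,-2],[0,0,-3],[0,0,0],[0,0,0]]' --jaw '[0.25,0.25,0.25,0.25]'

```text
clock: 13.82
ee_pos: [0.664, 0.2496, 0.0872]
tcp_rot: [0.67, 1.571, 0.128]
wrist_force: [0.3, -0.5, 0.5]
grip_width: 0.0641
```

Run:
```python
from h import *
o,T=pose();print(np.round(T,4),o['grip_width'],o['wrist_force'],np.round(o['q'],2))
w=cam('wrist','w12')
```

```text
[[ 3.000e-04  5.163e-01  8.564e-01  6.640e-01]
 [ 0.000e+00  8.564e-01 -5.163e-01  2.496e-01]
 [-1.000e+00  2.000e-04  2.000e-04  8.720e-02]
 [ 0.000e+00  0.000e+00  0.000e+00  1.000e+00]] 0.06408402366196296 [ 0.28182887 -0.54204387  0.4895712 ] [ 0.36  0.64  0.17  1.1  -0.    0.9 ]
```

View pics/w12.png

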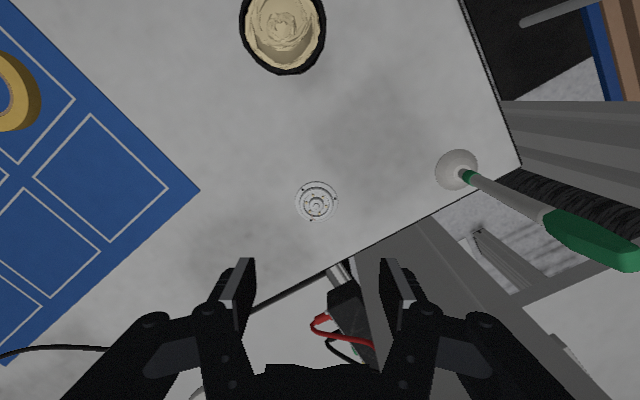

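Run:
```python
from h import *
w=load('w12')
cv2.imwrite('pics/k.png',cv2.resize(w['pixels'][165:235,280:355,::-1],None,fx=8,fy=8,interpolation=2))
print(proj(w,np.array([.664,.2505,.003])))
for z in(.003,.012):print(atz(w,317,201,z))
```

```text
(np.float64(317.66384433289363), np.float64(201.2565310154388))
[0.66349857 0.25012626 0.003     ]
[0.66091373 0.25169581 0.012     ]
```

View pics/k.png

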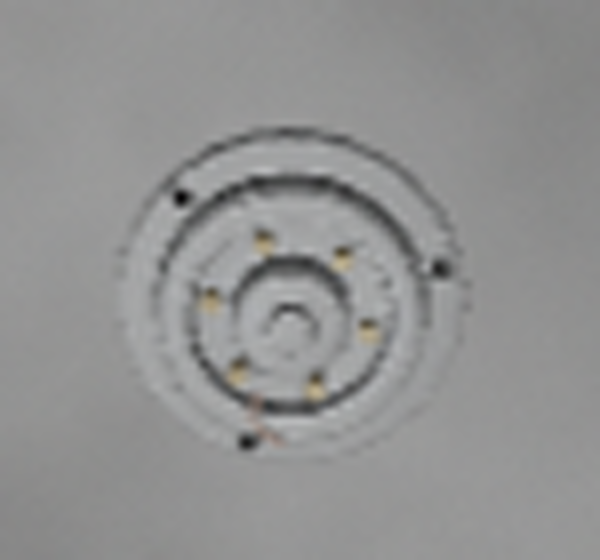

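play_rows --twist '[[0,0,0],[0,0,0],[0,0,0],[0,0,0],[0,0,0],[0,0,0]]' --delta_pos '[[0,0,-4],[0,0,-4],[0,0,-2],[0,0,-0.5],[0,0,0],[0,0,0]]' --jaw '[0.35,0.45,0.45,0.45,0.45,0.45]'

```text
clock: 14.62
ee_pos: [0.6656, 0.2509, -0.0168]
tcp_rot: [0.894, 1.568, 0.354]
wrist_force: [-0.5, 0.1, 0.4]
grip_width: 0.0469
```

Run:
```python
from h import *
o,T=pose();print(np.round(T[:3],4),o['grip_width'],o['wrist_force'])
w=cam('wrist','w13')
cv2.imwrite('pics/k2.png',cv2.resize(w['pixels'][180:340,200:440,::-1],None,fx=3.3,fy=3.3,interpolation=2))
```

```text
[[ 0.0031  0.5147  0.8573  0.6656]
 [ 0.0011  0.8573 -0.5147  0.2509]
 [-1.      0.0026  0.002  -0.0168]] 0.046884010434369947 [-0.4622319   0.0823457   0.42593818]
```

View pics/k2.png

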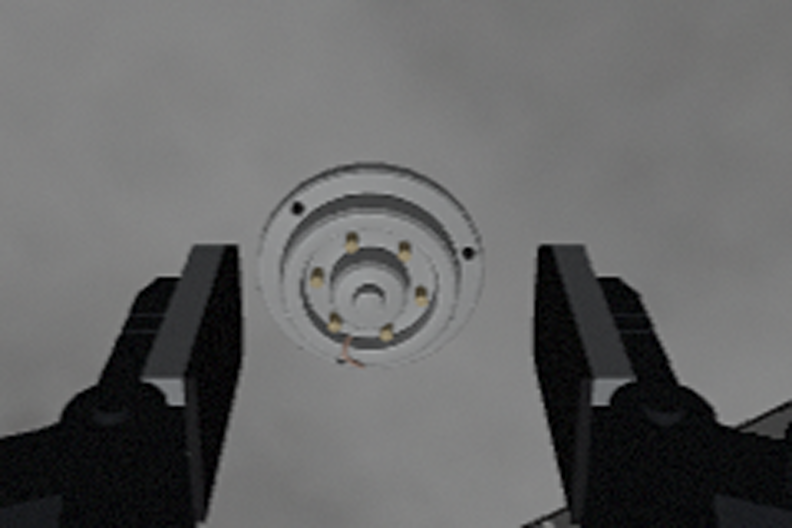

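Run:
```python
from h import *
w=load('w13')
o,T=pose()
for z in(.002,.004):
  X=atz(w,200+370/3.3,180+264/3.3,z);print(X,(X-T[:3,3])@T[:3,:3])
```

```text
[0.66332578 0.24935026 0.002     ] [-0.0189729  -0.00237607 -0.00101248]
[0.66236295 0.24996846 0.004     ] [-0.02097501 -0.0023368  -0.00215232]
```

Shift to (0.663, 0.2495) and lower gently.

play_rows --twist '[[0,0,0],[0,0,0],[0,0,0]]' --delta_pos '[[-0.2,-0.1,0],[0,0,-0.4],[0,0,0]]' --jaw '[0.45,0.45,0.45]'

```text
clock: 15.05
ee_pos: [0.6617, 0.2492, -0.0232]
tcp_rot: [-2.23, 1.57, -2.77]
wrist_force: [0.4, 0.4, 0.5]
grip_width: 0.0471
```

Run:
```python
from h import *
o,T=pose();print(np.round(T[:3],4),o['grip_width'],o['wrist_force'])
w=cam('wrist','w14');s=cam('scene')
cv2.imwrite('pics/k3.png',cv2.resize(w['pixels'][180:340,200:440,::-1],None,fx=3.3,fy=3.3,interpolation=2))
```

```text
[[-8.000e-04  5.146e-01  8.574e-01  6.617e-01]
 [-3.000e-04  8.574e-01 -5.146e-01  2.492e-01]
 [-1.000e+00 -7.000e-04 -5.000e-04 -2.320e-02]] 0.04714599186176855 [0.36395453 0.42421023 0.54091021]
```

View pics/k3.png

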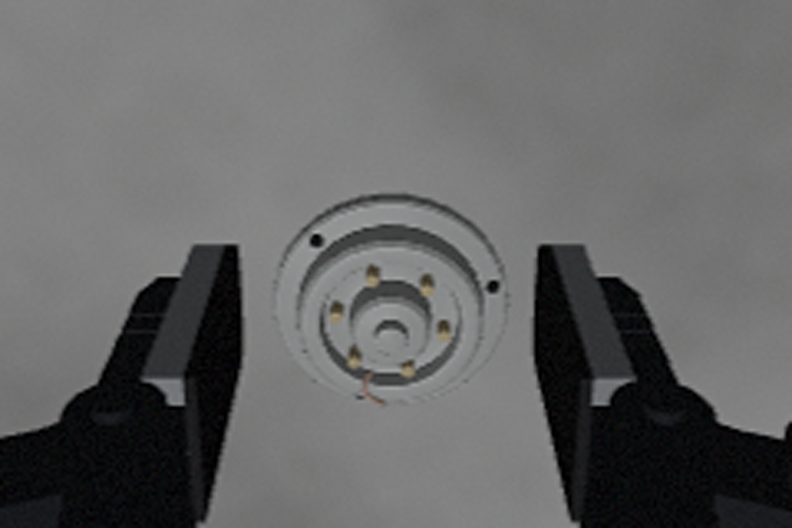

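play_rows --twist '[[0,0,0],[0,0,0],[0,0,0],[0,0,0],[0,0,0]]' --delta_pos '[[0,0,-0.1],[0,0,0],[0,0,0],[0,0,0],[0,0,0]]' --jaw '[0.45,0.6,0.8,0.8,0.8]' --newtons 25

```text
clock: 15.78
ee_pos: [0.6621, 0.2493, -0.0236]
tcp_rot: [-0.953, 1.571, -1.494]
wrist_force: [-1.2, -0.2, 2.4]
grip_width: 0.0349
```

play_rows --twist '[[0,0,0],[0,0,0]]' --delta_pos '[[0,0,0],[0,0,0]]' --jaw '[0.8,0.8]'

```text
clock: 16.02
ee_pos: [0.6621, 0.2494, -0.0236]
tcp_rot: [-0.569, 1.571, -1.109]
wrist_force: [-0.5, -0.7, 3.0]
grip_width: 0.0352
```

Run:
```python
from h import *
o,T=pose();print(np.round(T[:3],4),o['grip_width'],o['wrist_force'])
w=cam('wrist','w15')
cv2.imwrite('pics/k4.png',cv2.resize(w['pixels'][180:340,200:440,::-1],None,fx=3.3,fy=3.3,interpolation=2))
```

```text
[[ 0.000e+00  5.146e-01  8.574e-01  6.621e-01]
 [-1.000e-04  8.574e-01 -5.146e-01  2.494e-01]
 [-1.000e+00 -1.000e-04  1.000e-04 -2.360e-02]] 0.03521252621834844 [-0.53845992 -0.6936386   3.02658178]
```

View pics/k4.png

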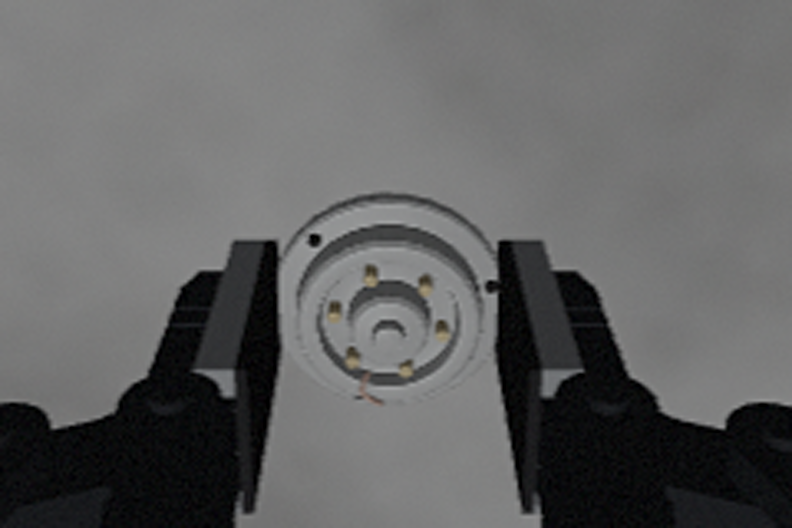

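play_rows --twist '[[0,0,0],[0,0,0],[0,0,0],[0,0,0]]' --delta_pos '[[0,0,0.5],[0,0,1],[0,0,1.5],[0,0,0]]' --jaw '[0.8,0.8,0.8,0.8]'

```text
clock: 16.58
ee_pos: [0.664, 0.2501, 0.0086]
tcp_rot: [0.91, 1.566, 0.369]
wrist_force: [0.6, -0.4, 0.3]
grip_width: 0.0348
```

Run:
```python
from h import *
o,T=pose();print(np.round(T[:3],4),o['grip_width'],o['wrist_force'])
w=cam('wrist','w16')
cv2.imwrite('pics/k5.png',cv2.resize(w['pixels'][180:340,200:440,::-1],None,fx=3.3,fy=3.3,interpolation=2))
```

```text
[[ 0.004   0.5146  0.8574  0.664 ]
 [ 0.0016  0.8574 -0.5146  0.2501]
 [-1.      0.0034  0.0027  0.0086]] 0.03476495027127848 [ 0.61670772 -0.38503526  0.33166457]
```

View pics/k5.png

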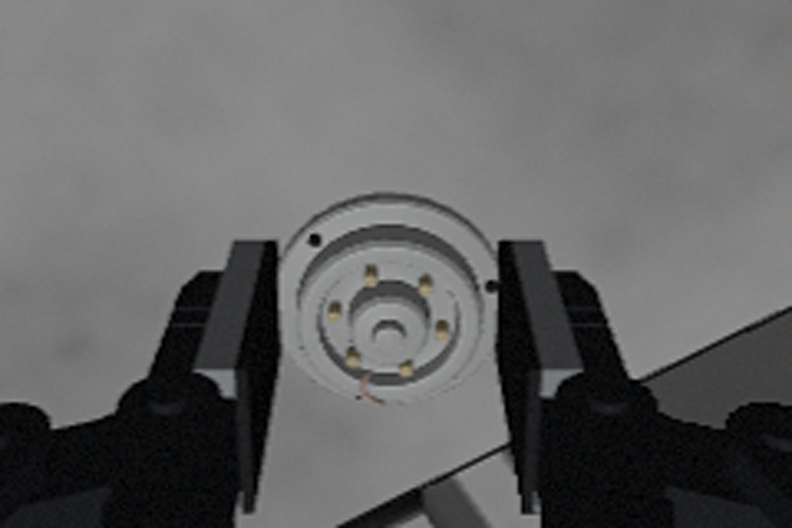

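play_rows --twist '[[0,0,0],[0,0,0],[0,0,-1],[0,0,-1],[0,0,-1],[0,0,-1],[0,0,-1],[0,0,-1]]' --delta_pos '[[0,0,4],[-1,0,4],[-2,-2,4],[-3,-4,0],[-3,-4,0],[-3,-4,0],[-3,-4,0],[-2,-4,0]]' --jaw '[0.8,0.8,0.8,0.8,0.8,0.8,0.8,0.8]'

```text
clock: 17.62
ee_pos: [0.4902, 0.0283, 0.126]
tcp_rot: [-1.886, 1.57, -2.952]
wrist_force: [0.4, -0.2, -0.4]
grip_width: 0.0346
```

play_rows --twist '[[0,0,-1],[0,0,-1],[0,0,-1],[0,0,-1],[0,0,0],[0,0,0]]' --delta_pos '[[-1,-3,0],[-0.5,-1,0],[0,0,0],[0,0,0],[0,0,0],[0,0,0]]' --jaw '[0.8,0.8,0.8,0.8,0.8,0.8]'

```text
clock: 18.38
ee_pos: [0.477, -0.0106, 0.1261]
tcp_rot: [-1.733, 1.571, 3.138]
wrist_force: [-0.8, 0.3, -0.5]
grip_width: 0.035
```

Run:
```python
from h import *
o,T=pose();print(np.round(T[:3],4),o['grip_width'],o['wrist_force'])
w=cam('wrist','w17')
X=atz(w,317.3,270.6,T[2,3]+.0266);print(X,(X-T[:3,3])@T[:3,:3])
```

```text
[[-2.000e-04  9.874e-01  1.583e-01  4.770e-01]
 [ 0.000e+00  1.583e-01 -9.874e-01 -1.060e-02]
 [-1.000e+00 -2.000e-04 -0.000e+00  1.261e-01]] 0.03496225787516283 [-0.76193677  0.26721012 -0.46012571]
[ 0.47764933 -0.01084404  0.15272662] [-0.02660011  0.00056241  0.00038314]
```

View pics/w17.png

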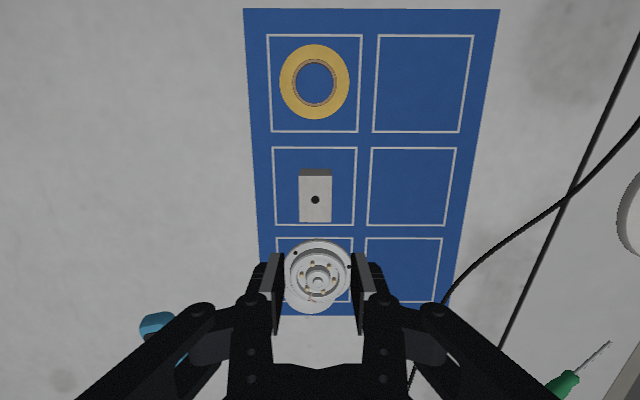

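Run:
```python
from h import *
w=load('w17')
i=w['pixels'][140:240,260:380,::-1];cv2.imwrite('pics/l.png',cv2.resize(i,None,fx=6,fy=6,interpolation=2))
print(atz(w,315.3,199.8,.033),np.mean([atz(w,*p,.033) for p in [(299,176),(332,176),(331,222),(300,222)]],0))
w=load('w17');i=w['pixels'][220:330,250:390,::-1];cv2.imwrite('pics/l2.png',cv2.resize(i,None,fx=5,fy=5,interpolation=2))
```

```text
[ 0.47598381 -0.01149044  0.033     ] [ 0.47613344 -0.0112812   0.033     ]
```

View pics/l.png

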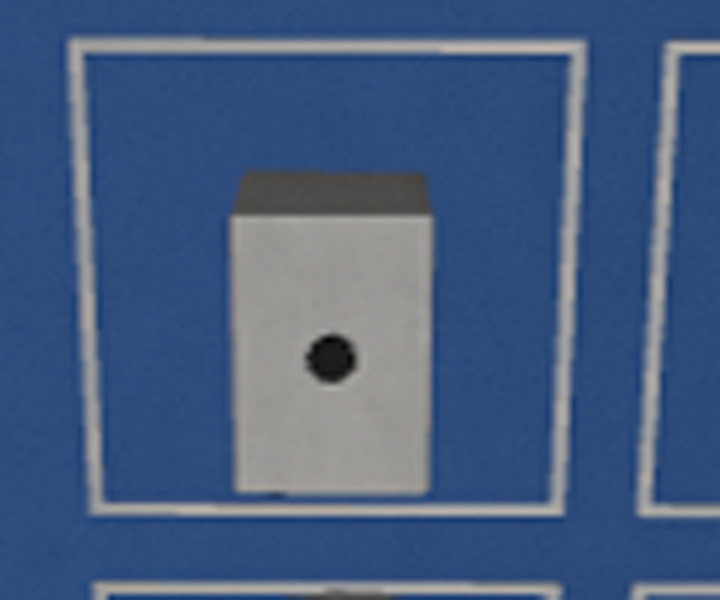

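View pics/l2.png

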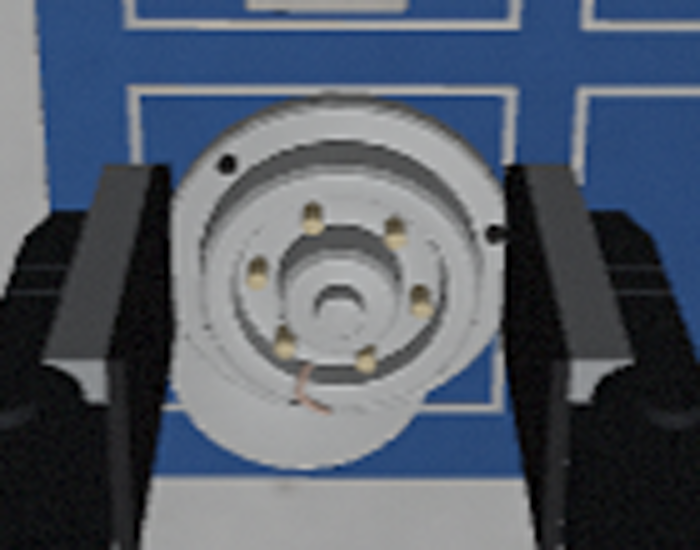

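play_rows --twist '[[0,0,0],[0,0,0],[0,0,0],[0,0,0],[0,0,0],[0,0,0]]' --delta_pos '[[-0.15,-0.05,-3],[0,0,-4],[0,0,-3],[0,0,-1.2],[0,0,0],[0,0,0]]' --jaw '[0.8,0.8,0.8,0.8,0.8,0.8]'

```text
clock: 19.18
ee_pos: [0.4769, -0.0111, 0.0153]
tcp_rot: [1.39, 1.569, -0.023]
wrist_force: [0.6, 0.3, -0.3]
grip_width: 0.0347
```

Run:
```python
from h import *
o,T=pose();print(np.round(T[:3],4),o['grip_width'],o['wrist_force'])
w=cam('wrist','w18')
cv2.imwrite('pics/l3.png',cv2.resize(w['pixels'][180:340,220:420,::-1],None,fx=3.7,fy=3.7,interpolation=2))
```

```text
[[ 2.100e-03  9.876e-01  1.571e-01  4.769e-01]
 [-0.000e+00  1.571e-01 -9.876e-01 -1.110e-02]
 [-1.000e+00  2.100e-03  4.000e-04  1.530e-02]] 0.03474670121640947 [ 0.58174143  0.34530962 -0.33429006]
```

View pics/l3.png

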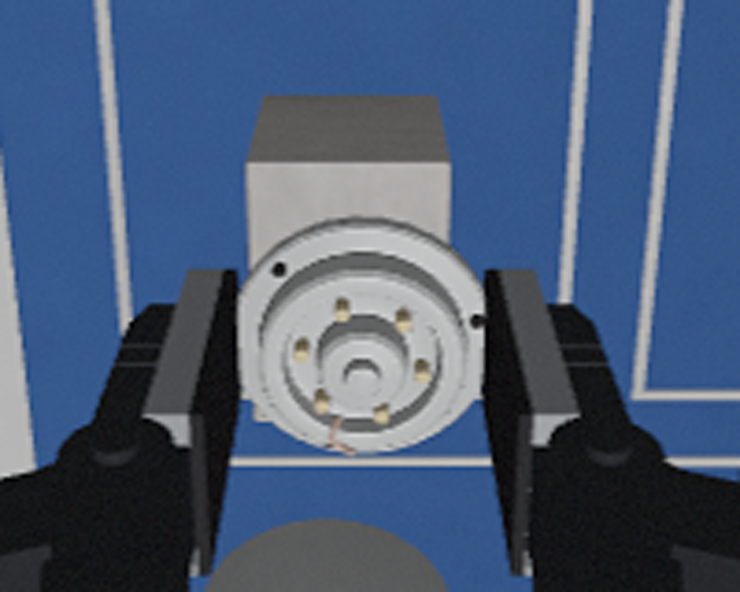

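play_rows --twist '[[0,0,0],[0,0,0],[0,0,0]]' --delta_pos '[[-0.17,0,0],[0,0,-0.4],[0,0,0]]' --jaw '[0.8,0.8,0.8]'

```text
clock: 19.6
ee_pos: [0.4737, -0.0111, 0.0101]
tcp_rot: [-1.754, 1.57, 3.116]
wrist_force: [-0.1, 0.4, 0.3]
grip_width: 0.0349
```

Run:
```python
from h import *
o,T=pose();print(np.round(T[:3],4),o['grip_width'],o['wrist_force'])
w=cam('wrist','w19')
cv2.imwrite('pics/l4.png',cv2.resize(w['pixels'][180:340,220:420,::-1],None,fx=3.7,fy=3.7,interpolation=2))
```

```text
[[-3.000e-04  9.876e-01  1.569e-01  4.737e-01]
 [ 0.000e+00  1.569e-01 -9.876e-01 -1.110e-02]
 [-1.000e+00 -3.000e-04 -1.000e-04  1.010e-02]] 0.034940318401747 [-0.12882295  0.38160449  0.33097524]
```

View pics/l4.png

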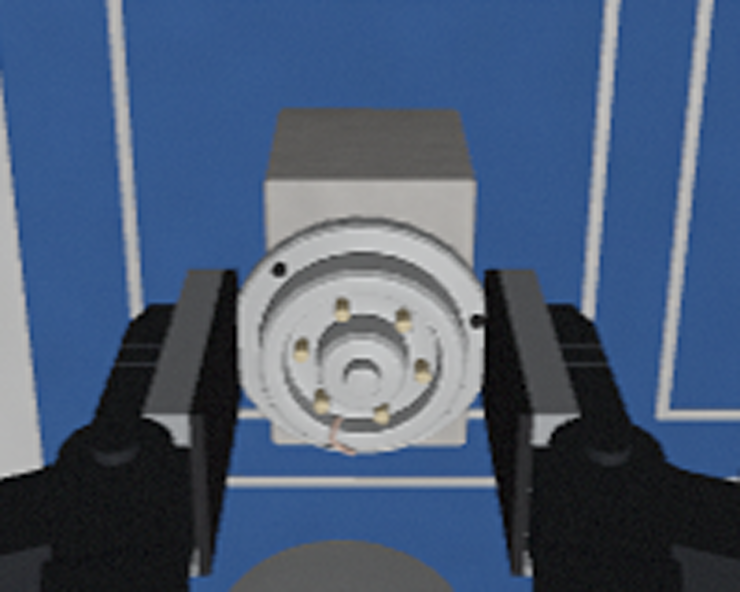

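Run:
```python
from h import *
w=load('w19')
q=lambda x,y,z:atz(w,220+x/3.7,180+y/3.7,z)
print(np.mean([q(*p,.033) for p in [(265,180),(476,180),(467,443),(272,443)]],0))
s=[q(361,217,.0367),q(361,453,.0367)];print(np.mean(s,0),s,np.linalg.norm(s[0]-s[1]))
```

```text
[ 0.4756202  -0.01046939  0.033     ]
[ 0.47455341 -0.01210287  0.0367    ] [array([0.47152916, 0.00696587, 0.0367    ]), array([ 0.47757767, -0.03117161,  0.0367    ])] 0.03861413646730215
```

Correct by about +1.2 mm in x and +1 mm in y, then lower to contact.

play_rows --twist '[[0,0,0],[0,0,0],[0,0,-0.0],[0,0,0]]' --delta_pos '[[0.12,0.12,0],[0,0,0],[0,0,-0.15],[0,0,0]]' --jaw '[0.8,0.8,0.8,0.8]'

```text
clock: 20.15
ee_pos: [0.475, -0.0099, 0.0086]
tcp_rot: [-1.783, 1.57, 3.087]
wrist_force: [0.0, 0.2, -0.6]
grip_width: 0.0347
```

Run:
```python
from h import *
o,T=pose();print(np.round(T[:3],4),o['grip_width'],o['wrist_force'])
w=cam('wrist','w20')
cv2.imwrite('pics/l5.png',cv2.resize(w['pixels'][180:340,220:420,::-1],None,fx=3.7,fy=3.7,interpolation=2))
```

```text
[[-4.000e-04  9.876e-01  1.571e-01  4.750e-01]
 [ 0.000e+00  1.571e-01 -9.876e-01 -9.900e-03]
 [-1.000e+00 -4.000e-04 -1.000e-04  8.600e-03]] 0.03473424450547924 [ 0.04226005  0.22064361 -0.61981344]
```

View pics/l5.png

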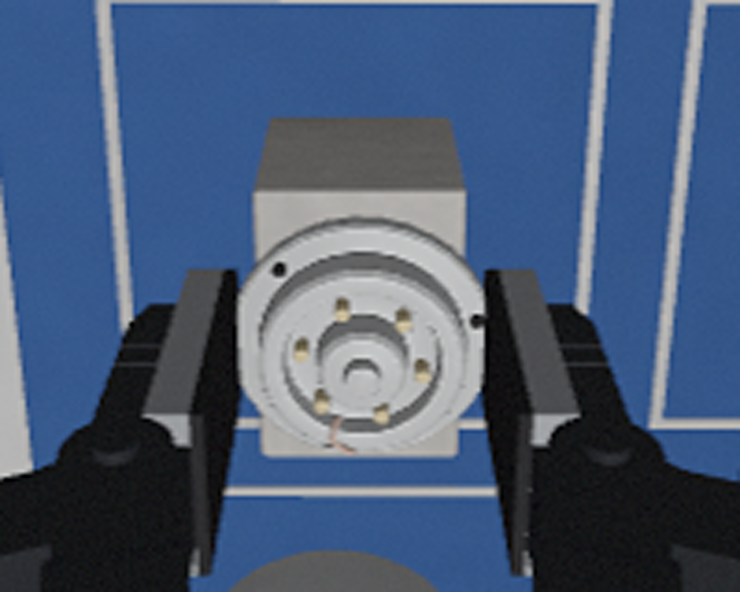

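play_rows --twist '[[0,0,0],[0,0,0]]' --delta_pos '[[0,0,-0.1],[0,0,0]]' --jaw '[0.8,0.8]'

```text
clock: 20.45
ee_pos: [0.4752, -0.0099, 0.0083]
tcp_rot: [1.419, 1.571, 0.006]
wrist_force: [-0.7, 0.3, 5.5]
grip_width: 0.0349
```

Run:
```python
from h import *
o,T=pose();print(np.round(T[:3,3],4),o['grip_width'],o['wrist_force'])
```

```text
[ 0.4752 -0.0099  0.0083] 0.03490752239748816 [-0.68199159  0.29441847  5.46634277]
```

play_rows --twist '[[0,0,0],[0,0,0],[0,0,0],[0,0,0],[0,0,0],[0,0,0],[0,0,0],[0,0,0]]' --delta_pos '[[0,0,0],[0,0,0],[0,0,0],[0,0,0],[0,0,2],[0,0,5],[0,0,5],[0,0,0]]' --jaw '[0.55,0.5,0.4,0.4,0.4,0.3,0,0]'

```text
clock: 21.45
ee_pos: [0.4788, -0.01, 0.1316]
tcp_rot: [1.392, 1.562, -0.021]
wrist_force: [0.6, -0.3, 0.3]
grip_width: 0.0855
```

play_rows --twist '[[0,0,0],[0,0,0]]' --delta_pos '[[0,3,0],[0,0,0]]' --jaw '[0,0]'

```text
clock: 21.7
ee_pos: [0.4743, 0.0211, 0.1267]
tcp_rot: [-1.823, 1.569, 3.049]
wrist_force: [-0.7, 0.5, -0.2]
grip_width: 0.0851
```

Run:
```python
from h import *
vision.read_camera('wrist')
o,T=pose();print(np.round(T[:3],4),o['grip_width'],o['wrist_force'])
w=cam('wrist','w21')
cv2.imwrite('pics/l6.png',cv2.resize(w['pixels'][120:320,220:420,::-1],None,fx=3,fy=3,interpolation=2))
```

```text
[[-1.900e-03  9.874e-01  1.584e-01  4.743e-01]
 [-5.000e-04  1.584e-01 -9.874e-01  2.040e-02]
 [-1.000e+00 -1.900e-03  2.000e-04  1.267e-01]] 0.08556173798373282 [ 0.53744264 -0.33378579 -0.68374098]
```

View pics/w21.png

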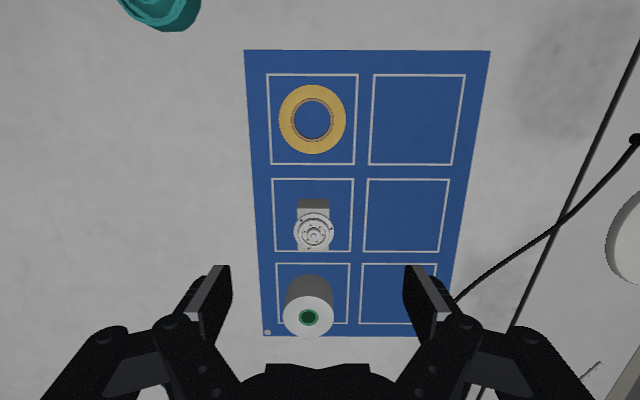

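View pics/l6.png

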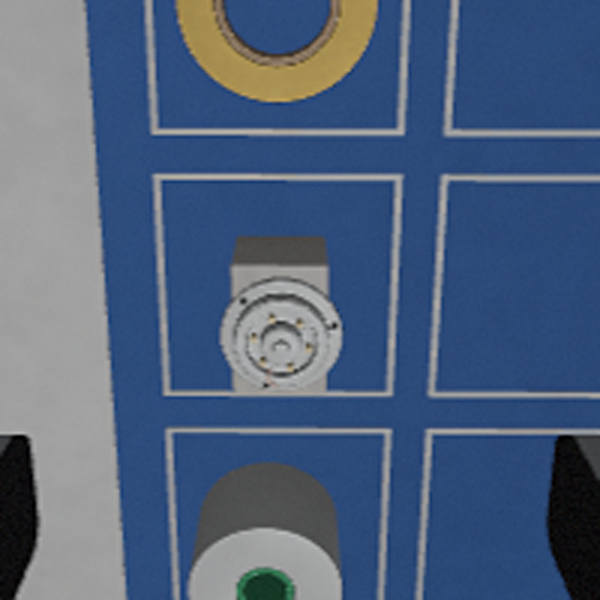

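play_rows --twist '[[0,0,0],[0,0,0],[0,0,0],[0,0,0],[0,0,0],[0,0,0],[0,0,0],[0,0,0]]' --delta_pos '[[1,-2,3],[2,-5,2],[2,-5,0],[2,-5,0],[1,-5,0],[0,-4,0],[0,0,0],[0,0,0]]' --jaw '[0,0,0,0,0,0,0,0]'

```text
clock: 22.8
ee_pos: [0.5543, -0.2399, 0.1769]
tcp_rot: [-2.309, 1.569, 2.56]
wrist_force: [0.4, 0.1, 0.1]
grip_width: 0.0856
```

Run:
```python
from h import *
o,T=pose();print(np.round(T[:3],4),o['grip_width'],o['wrist_force'])
w=cam('wrist','w22')
```

```text
[[-0.0015  0.9877  0.1561  0.5543]
 [ 0.001   0.1561 -0.9877 -0.2399]
 [-1.     -0.0014 -0.0012  0.1769]] 0.08561579735631586 [0.44784111 0.11909096 0.09370632]
```

View pics/w22.png

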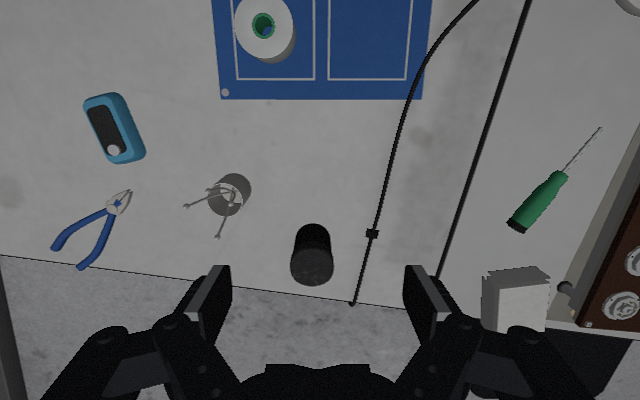

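Run:
```python
from h import *
w=load('w22');t=load('top1')
g=w['pixels'][205:305,270:370]
cv2.imwrite('pics/j.png',cv2.resize(np.clip(g[:,:,::-1].astype(int)*2,0,255).astype(np.uint8),None,fx=6,fy=6,interpolation=2))
print(atz(w,312,267,.07),tri((w,312,267),(t,456,140)))
```

```text
[ 0.56158497 -0.31783042  0.07      ] (array([ 0.56028718, -0.31758361,  0.0682762 ]), [1.8, 1.8])
```

View pics/j.png

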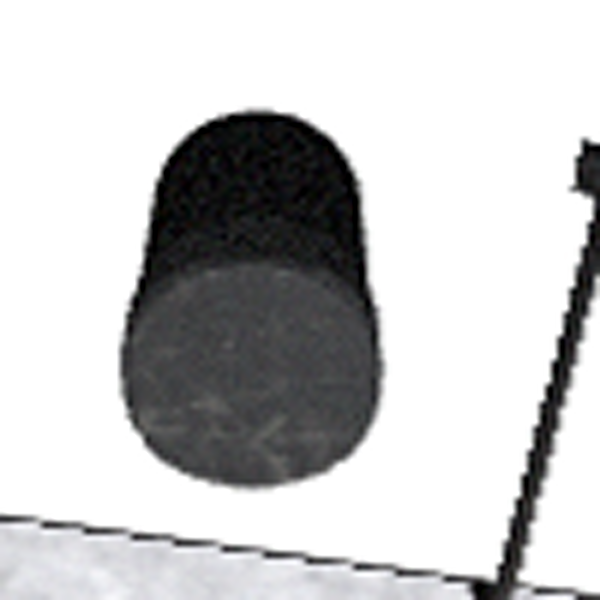

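play_rows --twist '[[0,0,0],[0,0,0],[0,0,0],[0,0,0],[0,0,0]]' --delta_pos '[[0.4,-4,0],[0.3,-3.8,-2],[0,0,-5],[0,0,0],[0,0,0]]' --jaw '[0,0,0,0,0]'

```text
clock: 23.48
ee_pos: [0.5628, -0.317, 0.1091]
tcp_rot: [1.004, 1.57, -0.407]
wrist_force: [-0.6, -0.1, -0.7]
grip_width: 0.0856
```

Run:
```python
from h import *
o,T=pose();print(np.round(T[:3],4),o['grip_width'],o['wrist_force'])
w=cam('wrist','w23')
```

```text
[[ 7.000e-04  9.874e-01  1.585e-01  5.628e-01]
 [-3.000e-04  1.585e-01 -9.874e-01 -3.170e-01]
 [-1.000e+00  7.000e-04  4.000e-04  1.091e-01]] 0.08555437379342264 [-0.56950617 -0.10513673 -0.68425321]
```

View pics/w23.png

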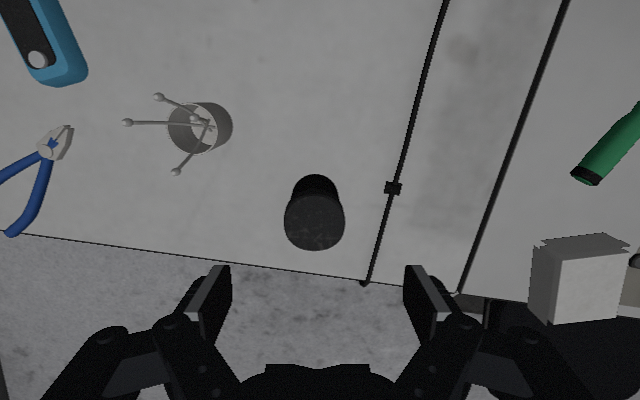

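Run:
```python
from h import *
w=load('w23');a=load('w22');t=load('top1')
print(atz(w,314.7,221.5,.07),tri((w,314.7,221.5),(a,312,267.5)),tri((w,314.7,221.5),(a,312,267.5),(t,456,140)))
```

```text
[ 0.56143856 -0.31682459  0.07      ] (array([ 0.56099689, -0.31330331,  0.07857887]), [0.1, 0.1]) (array([ 0.56077924, -0.31785273,  0.06801695]), [0.8, 1.8, 2.2])
```

play_rows --twist '[[0,0,0],[0,0,0],[0,0,0],[0,0,0],[0,0,0],[0,0,0],[0,0,0]]' --delta_pos '[[-0.15,0,-3],[0,0,-4],[0,0,-1.7],[0,0,0],[0,0,0],[0,0,0],[0,0,0]]' --jaw '[0,0,0,0,0.3,0.3,0.3]' --newtons 30

```text
clock: 24.4
ee_pos: [0.5613, -0.3183, 0.0218]
tcp_rot: [0.882, 1.569, -0.532]
wrist_force: [0.9, 0.2, -0.1]
grip_width: 0.0597
```

Run:
```python
from h import *
o,T=pose();print(np.round(T[:3],4),o['grip_width'],o['wrist_force'])
w=cam('wrist','w24')
```

```text
[[ 1.500e-03  9.876e-01  1.569e-01  5.613e-01]
 [-9.000e-04  1.569e-01 -9.876e-01 -3.183e-01]
 [-1.000e+00  1.400e-03  1.100e-03  2.180e-02]] 0.05972453777112637 [ 0.85592322  0.23681456 -0.10083008]
```

View pics/w24.png

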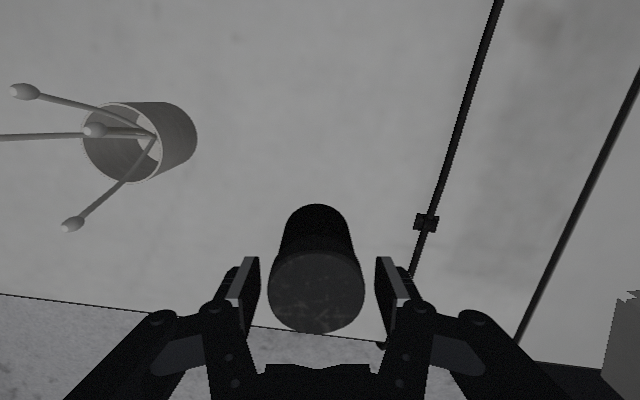

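play_rows --twist '[[0,0,0],[0,0,0],[0,0,0],[0,0,0],[0,0,0],[0,0,0],[0,0,0]]' --delta_pos '[[0,0,0],[0,0,0],[0,0,0],[0,0,0],[0,0,2],[0,0,4],[0,0,4]]' --jaw '[0.5,0.7,0.7,0.7,0.7,0.7,0.7]' --newtons 35

```text
clock: 25.32
ee_pos: [0.5599, -0.3174, 0.1205]
tcp_rot: [-2.287, 1.568, 2.583]
wrist_force: [-0.9, -1.3, 0.7]
grip_width: 0.0469
```

Run:
```python
from h import *
o,T=pose();print(np.round(T[:3],4),o['grip_width'],o['wrist_force'])
w=cam('wrist','w25')
```

```text
[[-0.002   0.9876  0.157   0.5599]
 [ 0.0013  0.157  -0.9876 -0.3174]
 [-1.     -0.0018 -0.0016  0.1205]] 0.04686345748188904 [-0.93000164 -1.27591766  0.74673495]
```

View pics/w25.png

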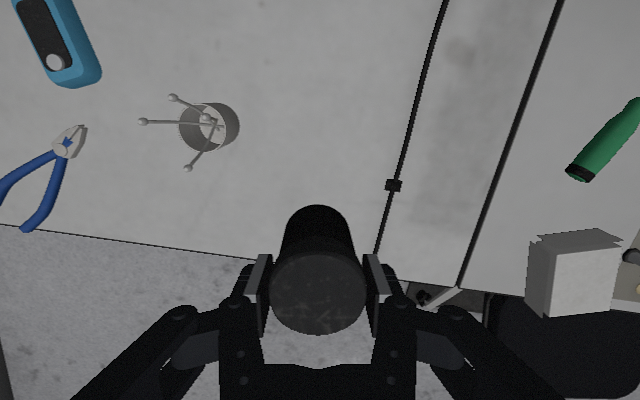

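play_rows --twist '[[0,0,0],[0,0,0],[0,0,0],[0,0,0],[0,0,0],[0,0,0],[0,0,0],[0,0,0]]' --delta_pos '[[0.3,2,0],[0.4,4,0],[0.4,5,0],[0.4,5,0],[0.4,5,0],[0.2,2,0],[0,0,0],[0,0,0]]' --jaw '[0.7,0.7,0.7,0.7,0.7,0.7,0.7,0.7]'

```text
clock: 26.38
ee_pos: [0.5812, -0.0886, 0.12]
tcp_rot: [-1.348, 1.569, -2.762]
wrist_force: [0.1, 0.5, -0.8]
grip_width: 0.0465
```

Run:
```python
from h import *
o,T=pose();print(np.round(T[:3],4),o['grip_width'],o['wrist_force'])
w=cam('wrist','w26')
X=atz(w,318,293,T[2,3]+.0482);print(X)
```

```text
[[-1.300e-03  9.877e-01  1.564e-01  5.812e-01]
 [-5.000e-04  1.564e-01 -9.877e-01 -8.860e-02]
 [-1.000e+00 -1.300e-03  3.000e-04  1.200e-01]] 0.046535044587232156 [ 0.08629191  0.54635434 -0.82248757]
[ 0.58189581 -0.08727277  0.16820461]
```

View pics/w26.png

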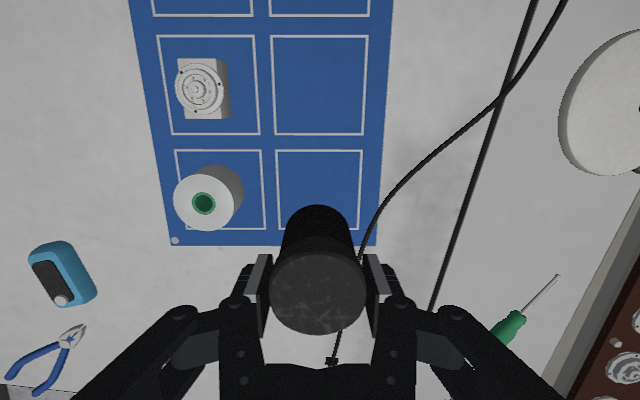

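Run:
```python
from h import *
w=load('w26');a=.1538;R=np.array([[np.cos(a),-np.sin(a)],[np.sin(a),np.cos(a)]]);c=np.array([.5219,-.002])
for m,p in {(.0065,-.054):(276,150),(.0885,-.054):(364,150),(.0065,-.136):(279,229.5),(.0065,.041):(269,36),(.0885,.041):(367,36.5),(.0885,-.041):(362.5,135),(.0065,-.041):(272.5,135)}.items():
    print(np.round(atz(w,*p,.002)[:2]-c-R@np.array(m),4))
```

```text
[ 0.0006 -0.0006]
[ 0.0009 -0.0003]
[0.0001 0.0002]
[-0.0011 -0.0013]
[-0.0015 -0.0015]
[-0.0013  0.0001]
[-0.0021 -0.0002]
```

play_rows --twist '[[0,0,0],[0,0,0],[0,0,0],[0,0,0],[0,0,0]]' --delta_pos '[[0.18,-0.08,-3],[0,0,-4],[0,0,-2.2],[0,0,0],[0,0,0]]' --jaw '[0.7,0.7,0.7,0.7,0.7]'

```text
clock: 27.05
ee_pos: [0.5842, -0.0897, 0.0296]
tcp_rot: [1.203, 1.569, -0.211]
wrist_force: [-0.1, -1.3, -0.5]
grip_width: 0.0465
```

play_rows --twist '[[0,0,0],[0,0,0]]' --delta_pos '[[0,0,-0.3],[0,0,0]]' --jaw '[0.7,0.7]'

```text
clock: 27.3
ee_pos: [0.584, -0.0889, 0.0264]
tcp_rot: [1.27, 1.569, -0.144]
wrist_force: [0.2, -0.3, -1.6]
grip_width: 0.0465
```

play_rows --twist '[[0,0,0],[0,0,0]]' --delta_pos '[[0,0,-0.2],[0,0,0]]' --jaw '[0.7,0.7]'

```text
clock: 27.55
ee_pos: [0.5834, -0.0886, 0.0237]
tcp_rot: [-1.353, 1.571, -2.766]
wrist_force: [0.7, -0.3, -0.8]
grip_width: 0.047
```

play_rows --twist '[[0,0,0],[0,0,0]]' --delta_pos '[[0,0,-0.1],[0,0,0]]' --jaw '[0.7,0.7]'

```text
clock: 27.8
ee_pos: [0.5835, -0.0887, 0.0233]
tcp_rot: [1.09, 1.57, -0.323]
wrist_force: [-2.3, 0.1, 3.9]
grip_width: 0.047
```

Contact. Release and rise.

play_rows --twist '[[0,0,0],[0,0,0],[0,0,0],[0,0,0],[0,0,0],[0,0,0],[0,0,0],[0,0,0]]' --delta_pos '[[0,0,0],[0,0,0],[0,0,0],[0,0,2],[0,0,4],[0,0,5],[-2,5,2],[-2,6,0]]' --jaw '[0.4,0.3,0.2,0.2,0.1,0,0,0]'

```text
clock: 28.8
ee_pos: [0.5455, 0.021, 0.155]
tcp_rot: [1.485, 1.565, 0.069]
wrist_force: [1.2, 1.1, -0.8]
grip_width: 0.0847
```

play_rows --twist '[[0,0,0],[0,0,0],[0,0,0],[0,0,0],[0,0,0]]' --delta_pos '[[-1,6,0],[0,6,0],[0,6,0],[0,0,0],[0,0,0]]' --jaw '[0,0,0,0,0]'

```text
clock: 29.42
ee_pos: [0.5333, 0.2005, 0.1524]
tcp_rot: [-0.858, 1.57, -2.27]
wrist_force: [0.5, 0.6, 0.5]
grip_width: 0.0851
```

Run:
```python
from h import *
o,T=pose();print(np.round(T[:3],4),o['grip_width'],o['wrist_force'])
w=cam('wrist','w27')
```

```text
[[-7.000e-04  9.875e-01  1.578e-01  5.333e-01]
 [-8.000e-04  1.578e-01 -9.875e-01  2.005e-01]
 [-1.000e+00 -8.000e-04  7.000e-04  1.524e-01]] 0.08511174926522351 [0.47524103 0.56488557 0.47658565]
```

View pics/w27.png

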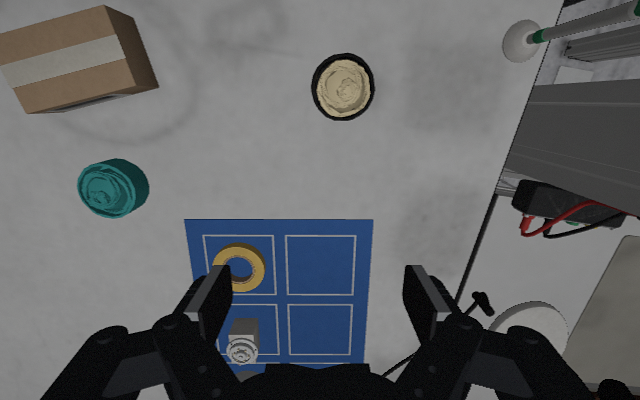

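Run:
```python
from h import *
w=load('w27');a=load('w1')
print(atz(w,343.5,87,.031),tri((w,343.5,87),(a,304,60)))
```

```text
[0.5418483  0.29810836 0.031     ] (array([0.54360342, 0.2992152 , 0.00855869]), [0.1, 0.1])
```

play_rows --twist '[[0,0,0],[0,0,0],[0,0,0],[0,0,0],[0,0,0]]' --delta_pos '[[0.4,4.5,0],[0.4,5,-2],[0,0,-2],[0,0,0],[0,0,0]]' --jaw '[0,0,0,0,0]'

```text
clock: 30.1
ee_pos: [0.5422, 0.2942, 0.1134]
tcp_rot: [1.233, 1.57, -0.182]
wrist_force: [-0.2, 1.3, 0.6]
grip_width: 0.0855
```

Run:
```python
from h import *
o,T=pose();print(np.round(T[:3],4),o['grip_width'],o['wrist_force'])
w=cam('wrist','w28')
cv2.imwrite('pics/m.png',cv2.resize(w['pixels'][130:330,200:440,::-1],None,fx=3,fy=3,interpolation=2))
```

```text
[[ 3.000e-04  9.879e-01  1.548e-01  5.422e-01]
 [-1.000e-04  1.548e-01 -9.879e-01  2.942e-01]
 [-1.000e+00  3.000e-04  1.000e-04  1.134e-01]] 0.0855495684474724 [-0.24789297  1.3469454   0.57229149]
```

View pics/m.png

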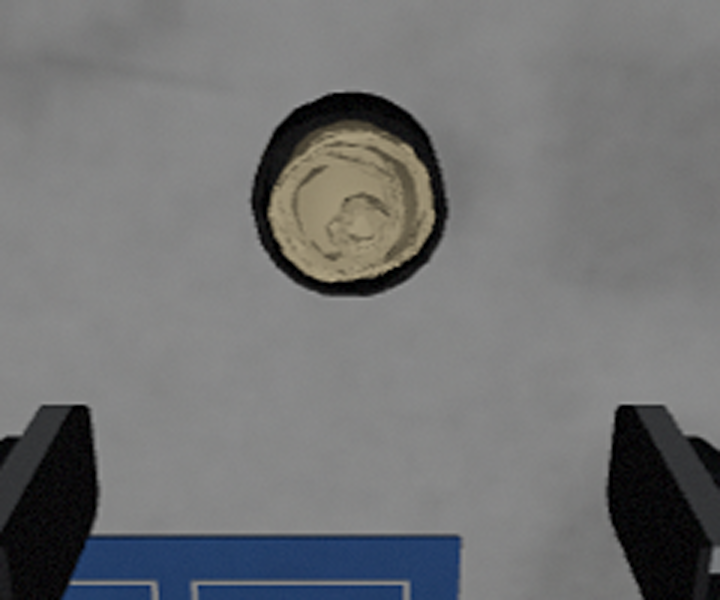

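Run:
```python
from h import *
w=load('w28')
for v in(196,198,200):print(atz(w,316.3,v,.031))
A=atz(w,200+252/3,198,.031);B=atz(w,200+446/3,198,.031);print(np.linalg.norm(A-B))
for X in ([.542,.298],[.542,.295]):
  for z in(0,.031):
    p=np.array([proj(w,np.array([X[0]+.029*np.cos(t),X[1]+.029*np.sin(t),z])) for t in np.linspace(0,6.28,72)]);print(X,z,((p.min(0)-[200,130])*3).round(),((p.max(0)-[200,130])*3).round())
```

```text
[0.54104098 0.30031678 0.031     ]
[0.54131835 0.29852769 0.031     ]
[0.54159699 0.29673037 0.031     ]
0.05581034141657368
[0.542, 0.298] 0 [260.  86.] [442. 260.]
[0.542, 0.298] 0.031 [250. 107.] [452. 298.]
[0.542, 0.295] 0 [259.  95.] [440. 269.]
[0.542, 0.295] 0.031 [249. 117.] [450. 307.]
```

play_rows --twist '[[0,0,0],[0,0,0],[0,0,0],[0,0,0],[0,0,0],[0,0,0]]' --delta_pos '[[-0.05,0.3,-3],[0,0,-4],[0,0,-4],[0,0,-1.8],[0,0,0],[0,0,0]]' --jaw '[0,0,0,0,0,0]'

```text
clock: 30.9
ee_pos: [0.5426, 0.2988, -0.0137]
tcp_rot: [1.922, 1.568, 0.508]
wrist_force: [0.6, -0.1, -0.0]
grip_width: 0.0853
```

Run:
```python
from h import *
o,T=pose();print(np.round(T[:3],4),o['grip_width'],o['wrist_force'])
w=cam('wrist','w29')
```

```text
[[ 2.300e-03  9.877e-01  1.562e-01  5.426e-01]
 [ 1.300e-03  1.562e-01 -9.877e-01  2.988e-01]
 [-1.000e+00  2.500e-03 -9.000e-04 -1.370e-02]] 0.08528974392373345 [ 0.59884023 -0.12624447 -0.01845373]
```

View pics/w29.png

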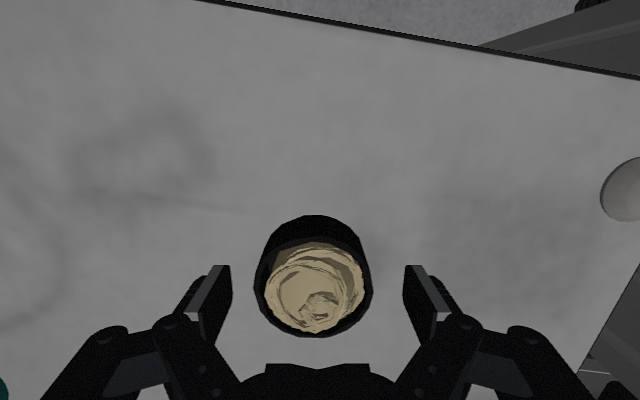

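play_rows --twist '[[0,0,0],[0,0,0],[0,0,0],[0,0,0],[0,0,0],[0,0,0],[0,0,0],[0,0,0]]' --delta_pos '[[-0.1,0,-0.3],[0,0,0],[0,0,0],[0,0,0],[0,0,0],[0,0,0],[0,0,0],[0,0,0]]' --jaw '[0,0.15,0.25,0.4,0.55,0.55,0.55,0.55]' --newtons 35

```text
clock: 31.95
ee_pos: [0.5405, 0.2988, -0.0178]
tcp_rot: [1.974, 1.57, 0.561]
wrist_force: [-0.8, -0.6, 6.4]
grip_width: 0.056
```

Run:
```python
from h import *
o,T=pose();print(np.round(T[:3],4),o['grip_width'],o['wrist_force'])
w=cam('wrist','w30')
```

```text
[[ 7.000e-04  9.876e-01  1.570e-01  5.405e-01]
 [ 4.000e-04  1.570e-01 -9.876e-01  2.988e-01]
 [-1.000e+00  8.000e-04 -3.000e-04 -1.780e-02]] 0.056034350154175155 [-0.79118385 -0.59419603  6.38522729]
```

View pics/w30.png

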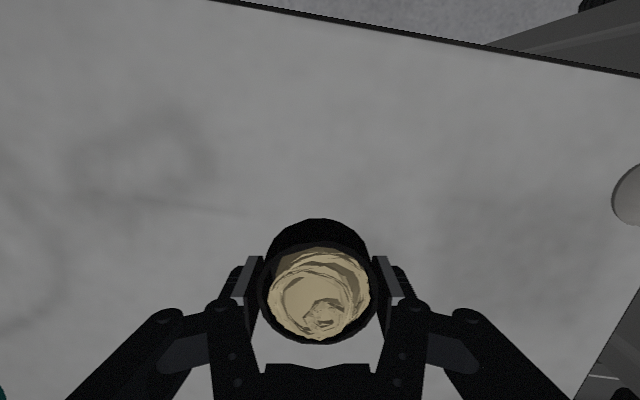

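play_rows --twist '[[0,0,0],[0,0,0],[0,0,0],[0,0,0],[0,0,0],[0,0,0],[0,0,0],[0,0,0]]' --delta_pos '[[0,0,2],[0,0,4],[0.2,-3,2],[0.3,-5,0],[0.3,-5,0],[0.3,-5,0],[0.3,-2,0],[0,0,0]]' --jaw '[0.55,0.55,0.55,0.55,0.55,0.55,0.55,0.55]'

```text
clock: 33.0
ee_pos: [0.5541, 0.0977, 0.0613]
tcp_rot: [-2.268, 1.57, 2.6]
wrist_force: [0.1, -0.1, -0.7]
grip_width: 0.0559
```

Run:
```python
from h import *
vision.read_camera('wrist')
o,T=pose();print(np.round(T[:3],4),o['grip_width'],o['wrist_force'])
w=cam('wrist','w31')
```

```text
[[-5.000e-04  9.877e-01  1.562e-01  5.542e-01]
 [ 9.000e-04  1.562e-01 -9.877e-01  9.880e-02]
 [-1.000e+00 -3.000e-04 -9.000e-04  6.140e-02]] 0.055957086469610486 [-0.22952101  0.79334978 -0.11347416]
```

View pics/w31.png

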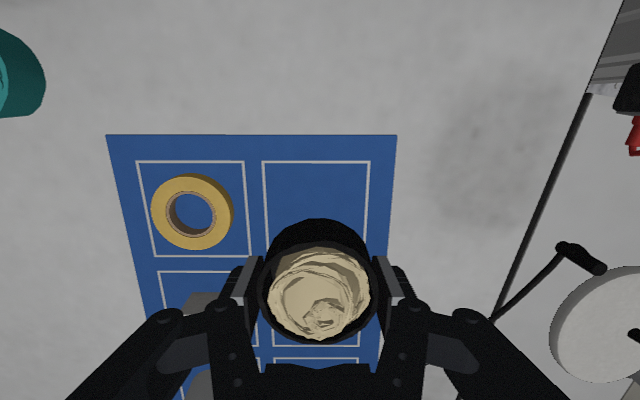

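Run:
```python
from h import *
w=load('w31');a=.1538;R=np.array([[np.cos(a),-np.sin(a)],[np.sin(a),np.cos(a)]]);c=np.array([.5219,-.002])
for m,p in {(.0065,.136):(262,161),(.0885,.136):(370,161),(-.0885,.136):(135.5,161),(-.0065,.136):(244,161),(.1075,.155):(397,135)}.items():
    print(np.round(atz(w,*p,.002)[:2]-c-R@np.array(m),4))
P=np.array([.5542,.0988,.0614])
for dx,dy in [(0,0),(.001,0),(0,.002),(0,-.002)]:
  q=[]
  for z in(.0178,.0488): q+=[proj(w,P+[dx+.029*np.cos(t),dy+.029*np.sin(t),z]) for t in np.linspace(0,6.28,72)]
  q=np.array(q);print(dx,dy,q.min(0).round(1),q.max(0).round(1))
cv2.imwrite('pics/n.png',cv2.resize(w['pixels'][200:360,220:420,::-1],None,fx=3.7,fy=3.7,interpolation=2))
```

```text
[-0.0001 -0.0003]
[-0.001  -0.0003]
[-0.0001 -0.0005]
[-0.0006 -0.0004]
[-0.0015 -0.0001]
0 0 [252.5 212.5] [379.6 345.9]
0.001 0 [254.7 212.8] [381.7 346.2]
0 0.002 [252.9 209. ] [380.6 342.7]
0 -0.002 [252.1 216. ] [378.6 349.1]
```

View pics/n.png

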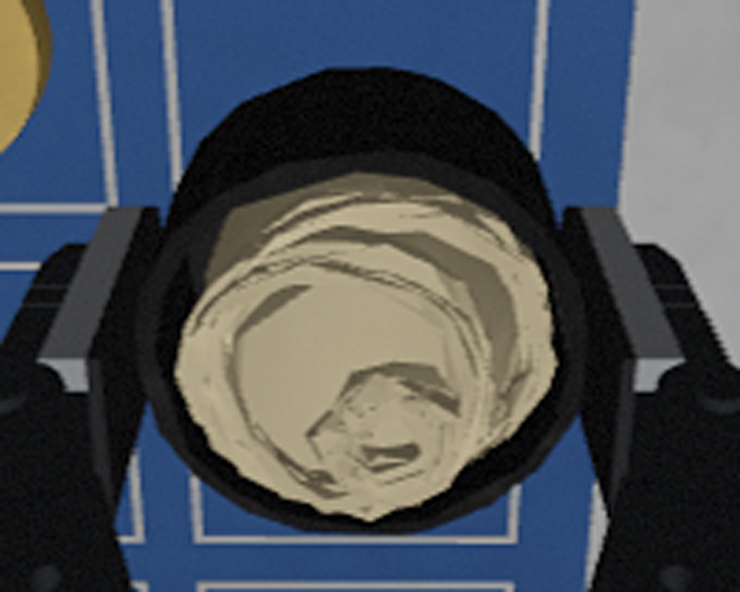

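play_rows --twist '[[0,0,0],[0,0,0],[0,0,0],[0,0,0],[0,0,0]]' --delta_pos '[[0,0.1,-3],[0,0,-3],[0,0,-1.2],[0,0,0],[0,0,0]]' --jaw '[0.55,0.55,0.55,0.55,0.55]'

```text
clock: 33.72
ee_pos: [0.5552, 0.1002, -0.0094]
tcp_rot: [1.639, 1.569, 0.226]
wrist_force: [-0.5, 0.1, -1.2]
grip_width: 0.0563
```

play_rows --twist '[[0,0,0],[0,0,0]]' --delta_pos '[[0,0,-0.2],[0,0,0]]' --jaw '[0.55,0.55]'

```text
clock: 33.98
ee_pos: [0.5546, 0.0996, -0.0117]
tcp_rot: [1.621, 1.57, 0.208]
wrist_force: [-0.7, 0.0, -0.9]
grip_width: 0.0559
```

play_rows --twist '[[0,0,0],[0,0,0]]' --delta_pos '[[-0.05,0,-0.3],[0,0,0]]' --jaw '[0.55,0.55]'

```text
clock: 34.22
ee_pos: [0.5533, 0.0995, -0.0155]
tcp_rot: [-1.585, 1.57, -2.998]
wrist_force: [-0.6, 0.8, -0.9]
grip_width: 0.0561
```

play_rows --twist '[[0,0,0],[0,0,0]]' --delta_pos '[[0.05,0,-0.1],[0,0,0]]' --jaw '[0.55,0.55]'

```text
clock: 34.48
ee_pos: [0.5537, 0.0995, -0.0158]
tcp_rot: [-1.685, 1.57, -3.098]
wrist_force: [-2.5, -0.1, 4.5]
grip_width: 0.056
```

Contact. Release modestly, rise, then back off for a check.

play_rows --twist '[[0,0,0],[0,0,0],[0,0,0],[0,0,0],[0,0,0],[0,0,0],[0,0,0],[0,0,0]]' --delta_pos '[[0,0,0],[0,0,0],[0,0,0],[0,0,2],[0,0,4],[0,0,5],[0,0,5],[-2,4,4]]' --jaw '[0.25,0.2,0.2,0.2,0.2,0.1,0,0]'

```text
clock: 35.48
ee_pos: [0.5359, 0.1386, 0.1859]
tcp_rot: [1.474, 1.568, 0.057]
wrist_force: [0.4, 0.8, -0.6]
grip_width: 0.0856
```

play_rows --twist '[[0,0,0],[0,0,0],[0,0,0],[0,0,0]]' --delta_pos '[[-2,-2,4],[0,0,4],[0,0,0],[0,0,0]]' --jaw '[0,0,0,0]'

```text
clock: 35.98
ee_pos: [0.514, 0.1196, 0.2631]
tcp_rot: [-1.509, 1.57, -2.923]
wrist_force: [0.1, -0.3, -0.4]
grip_width: 0.0851
```

Run:
```python
from h import *
vision.read_camera('wrist')
o,T=pose();print(np.round(T[:3],4),o['grip_width'],o['wrist_force'])
w=cam('wrist','w32')
```

```text
[[-2.100e-03  9.876e-01  1.569e-01  5.136e-01]
 [-5.000e-04  1.569e-01 -9.876e-01  1.194e-01]
 [-1.000e+00 -2.100e-03  2.000e-04  2.624e-01]] 0.0852996298941248 [ 0.11132501 -0.25650533  0.19421816]
```

View pics/w32.png

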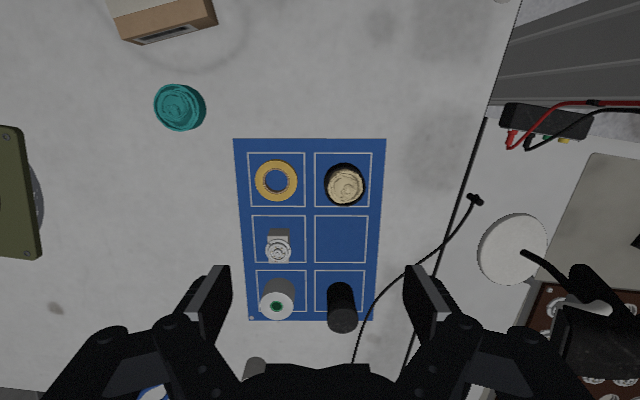

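Run:
```python
from h import *
w=load('w32')
a=.1538;R=np.array([[np.cos(a),-np.sin(a)],[np.sin(a),np.cos(a)]]);c=np.array([.5219,-.002])
i=cv2.resize(w['pixels'][130:340,220:400],None,fx=3.5,fy=3.5,interpolation=2)[:,:,::-1].copy()
def ring(m,r,z,col):
    X=c+R@np.array(m)
    p=np.array([proj(w,np.array([X[0]+r*np.cos(t),X[1]+r*np.sin(t),z])) for t in np.linspace(0,6.28,60)])
    cv2.polylines(i,[(((p-[220,130])*3.5+1.25)*8).astype(int)],True,col,1,cv2.LINE_AA,3)
G=(0,0,255)
ring((.0475,.095),.029,.033,G);ring((.0475,-.095),.024,.072,G);ring((.0475,-.095),.022,.002,G);ring((-.0475,0),.019,.036,G)
for sx in(-.0475,.0475):
  for sy in(-.095,0,.095):
    p=np.array([proj(w,np.r_[c+R@np.array([sx+u*.041,sy+v*.041]),.002]) for u,v in((-1,-1),(1,-1),(1,1),(-1,1))])
    cv2.polylines(i,[(((p-[220,130])*3.5+1.25)*8).astype(int)],True,(0,255,0),1,cv2.LINE_AA,3)
cv2.imwrite('pics/v.png',i[:600])
b=cam('top','top9');cv2.imwrite('pics/tv.png',cv2.resize(b['pixels'][80:260,240:500,::-1],None,fx=3,fy=3,interpolation=2))
```

```text
(no output)
```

View pics/v.png

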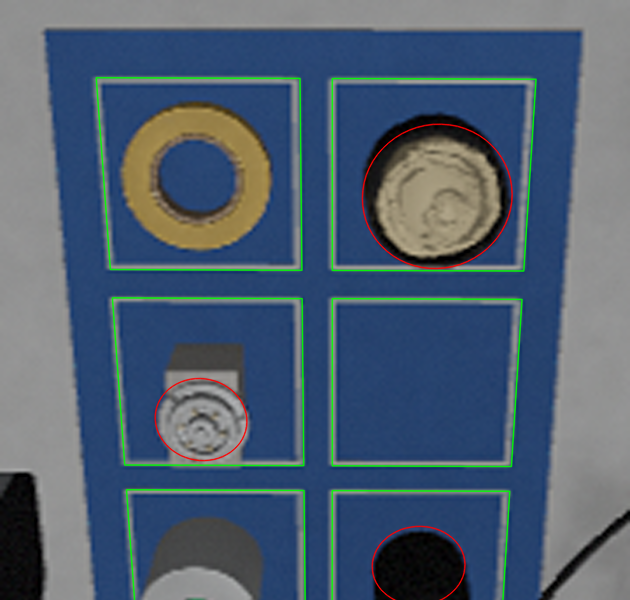

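View pics/tv.png

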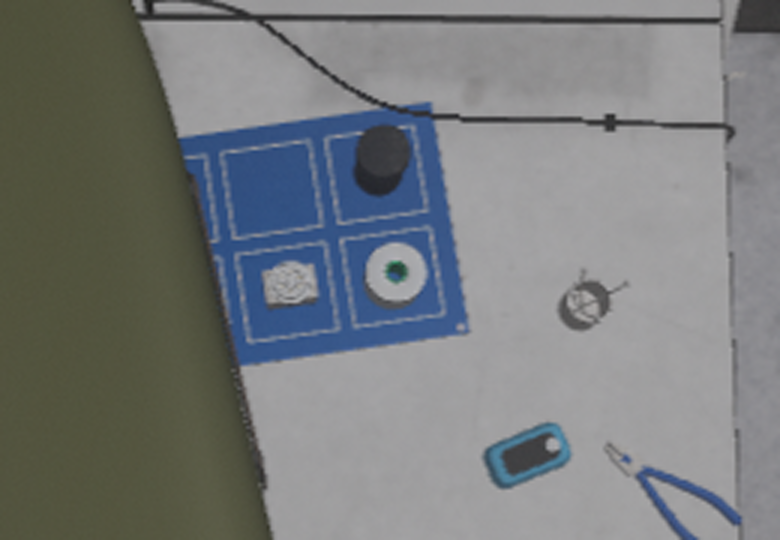

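play_rows --twist '[[0,0,0],[0,0,0],[0,0,0],[0,0,0],[0,0,0]]' --delta_pos '[[0,-4,0],[0,-5,0],[0,-4,0],[0,0,0],[0,0,0]]' --jaw '[0,0,0,0,0]'

```text
clock: 36.75
ee_pos: [0.5138, -0.0101, 0.2629]
tcp_rot: [-2.098, 1.569, 2.771]
wrist_force: [-0.2, 0.4, -0.1]
grip_width: 0.0854
```

Run:
```python
from h import *
vision.read_camera('wrist')
w=cam('wrist','w33')
a=.1538;R=np.array([[np.cos(a),-np.sin(a)],[np.sin(a),np.cos(a)]]);c=np.array([.5219,-.002])
i=cv2.resize(w['pixels'][60:260,220:420],None,fx=3,fy=3,interpolation=2)[:,:,::-1].copy()
f=lambda p:[(((np.array(p)-[220,60])*3+1)*8).astype(int)]
def ring(m,r,z,col):
    X=c+R@np.array(m)
    cv2.polylines(i,f([proj(w,np.array([X[0]+r*np.cos(t),X[1]+r*np.sin(t),z])) for t in np.linspace(0,6.28,60)]),True,col,1,cv2.LINE_AA,3)
G=(0,0,255)
ring((.0475,.095),.029,.033,G);ring((.0475,-.095),.024,.072,G);ring((.0475,-.095),.022,.002,G);ring((-.0475,0),.019,.036,G)
for sx in(-.0475,.0475):
  for sy in(-.095,0,.095):
    cv2.polylines(i,f([proj(w,np.r_[c+R@np.array([sx+u*.041,sy+v*.041]),.002]) for u,v in((-1,-1),(1,-1),(1,1),(-1,1))]),True,(0,255,0),1,cv2.LINE_AA,3)
cv2.imwrite('pics/v2.png',i)
```

```text
(no output)
```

View pics/v2.png

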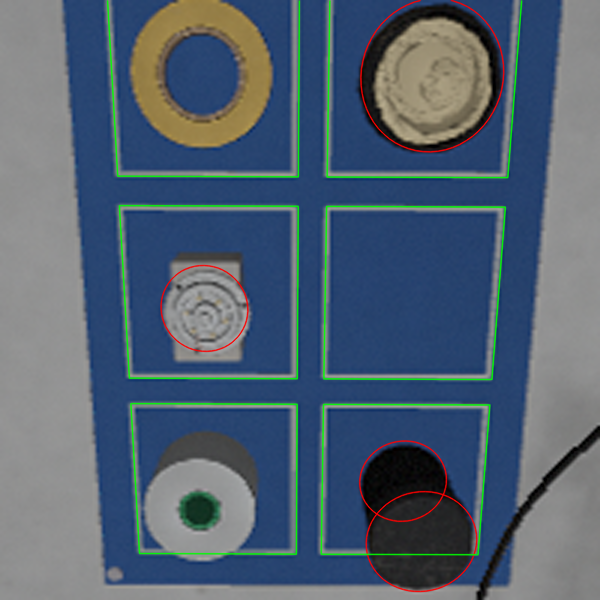

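Run:
```python
from h import *
print(robot.hand_in(), robot.observe()['clock'])
```

```text
the job is handed in; nothing more can be done
the job is handed in; nothing more can be done
```

The job is done and handed in at about 37 s of the 118 s allowed. I placed the block, then the sensor on it (pins up), then the jar behind the reel, then the cleaner behind the tape roll.

**Last checks:** In the last wrist pictures, the outlines I expected for the sensor, jar and cleaner matched what the camera saw to about 2 mm, and the marked squares lined up too. I measured the block by itself before setting the sensor on it; it was within about 2 mm of its square's centre. The sensor looked about 1 mm off the block's centre, and the gripper was well clear when I handed in. The reel, tape roll and swab cup looked unmoved to the eye; I did not measure them.

**What failed or disagreed:**
- **First grasp:** My first try on the block closed above it, pressing its top with about 6 N, and the block did not move. The fingertips really sit about 24 mm behind the tool point the text gives, so I lowered every later grasp by that much.
- **Cameras:** The top camera's positions differed from the wrist camera's by about 4 mm. I used the wrist camera.
- **Heights:** Heights I measured from two views were several mm off the text's, and about 20 mm off for the cleaner. I used the text's heights and stopped each placing when the force showed contact.
- **Grip width:** On the sensor the gripper read 35 mm, against the 38 mm flange. It held without slipping.

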